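# Close up the canister row in the keeper rack

### The job

Tidy the three ceramic canisters into one closed-up row in the steel keeper rack behind the stove: low stopper at the left end, middle one next, tall stopper on the right (left and right as seen from the robot), the first tight against the rack's left cheek and each shoulder to shoulder with the next, no gaps. Each must stand upright and square on the rack floor, its plinth under the front keeper strip and inside the back lip, so the two loose ones have to be leaned in, front edge first, and straightened. Do not knock a canister over, and leave the other things on the ledge where they are.

Things in the scene. Friction and masses are not known exactly. Their poses are not given: they have to be found in the camera images.
- rack: dark steel rack fixed to the ledge, 107 x 236 mm outside; place and yaw vary. Origin: centre of its underside; x to its back (away from the robot), y along the row to the left as seen from the robot, z up. Floor 8 mm above the origin, 95 (x -47.5 to +47.5) x 220 mm (y -110 to +110). Cheeks at both ends rise 42 mm above the floor
- rack_lip (a point): middle of the top of the back lip, at the back (+x) edge of the rack floor: 6 mm thick, 14 mm higher than the floor, all along the row. A canister's plinth is 5 mm shorter than the floor is deep
- rack_keeper (a point): middle of the free edge of the front keeper strip, on its underside, 18 mm above the floor; strip 4 mm thick, along the front wall, overhanging the floor 9 mm (rack x -47.5 to -38.5). A plinth enters neither straight down nor level: lean the canister's top to -x by 11 to 17 degrees, set its lower front edge on the floor behind the strip, push it under to the front wall, then straighten it
- low: white ceramic canister: flat plinth 90 (its x) x 62 (its y) x 10 mm, on its middle a body 50 x 62 mm up to 90 mm, on top a flat-sided wooden stopper 30 (x) x 24 (y) mm and 30 mm high; about 0.4 kg. Origin: centre of its underside, z up. A half turn about z makes no difference. Starts standing seated in the rack, somewhere along the row, its axes parallel to the rack's within a degree or so; it slides along the rack floor when pushed.
- mid: white ceramic canister: flat plinth 90 (its x) x 62 (its y) x 10 mm, on its middle a body 50 x 62 mm up to 90 mm, on top a flat-sided wooden stopper 30 (x) x 24 (y) mm and 44 mm high; about 0.4 kg. Origin: centre of its underside, z up. A half turn about z makes no difference. Starts standing loose on the ledge to the left or right of the rack.
- tall: white ceramic canister: flat plinth 90 (its x) x 62 (its y) x 10 mm, on its middle a body 50 x 62 mm up to 90 mm, on top a flat-sided wooden stopper 30 (x) x 24 (y) mm and 58 mm high; about 0.4 kg. Origin: centre of its underside, z up. A half turn about z makes no difference. Starts standing loose on the ledge on the other side of the rack from mid.
- molcajete: bystander: black basalt mortar on three legs, pestle leaning in it, 180 mm across, about 170 mm high. Origin: under its centre
- warmer: bystander: round terracotta tortilla warmer with lid, 198 mm across, 116 mm high. Origin: under its centre
- squeezer: bystander: aluminium lime squeezer lying on the ledge, 225 mm long along its x, 35 mm high. Origin: under the middle of its length
- lighter: bystander: white plastic push-button lighter with a steel barrel, lying, 222 mm long along its x, 27 mm high. Origin: under the middle
- salt: bystander: round blue salt pot with wooden lid, 80 mm across, 76 mm high. Origin: under its centre
- spoon: bystander: wooden spoon lying along its x, 220 mm long
- oil: bystander: green glass oil bottle, 60 mm across, 200 mm high. Origin: under its centre
Things that resemble listed ones, but are neither listed nor needed, are in the scene too. What is shaped like the mid but blue, purple or turquoise is not meant.

How it is judged:
By the outcome, as a careful person would: the job done as asked, in the order asked, and still so for the second after the job is handed in, with the robot touching nothing.
It also fails if it takes over 72 s, if anything falls off the work surface, if the arm or the gripper's body presses on something with over 40 N, if the wrist force passes 120 N, or if a joint passes its speed limit or range.

### The arm

A 6-joint arm with a two-finger parallel gripper is mounted at the origin on the work surface. World frame = base frame: x ahead of the robot, y to its left, z up, the work surface at z = 0. Lengths are in m, angles in rad, forces in N, time in s.
With the tool pointing down it reaches from about 0.35 to 0.725 m from the base axis. Payload 6 kg.
Tool frame: the origin (TCP) lies at the very end of the fingers, on their centre line; the grasp point (between the pads) lies 19 mm behind it; z points along the fingers, y is the line along which they close (so a half turn about z gives the same grasp; the last joint's range is limited). The gripper opens to 85 mm and grips with 20 to 120 N. Pads are 22 mm wide; open, the fingers measure 114 mm over their backs; the gripper's body (76 mm by 85 mm) begins 54 mm behind the grasp point. The pads swing forward as they close: fully open they stand 13 mm farther back than shut.
Start: joints at [1.555, 0.04, 0.085, 0, -1.615, -0.334], TCP at [0.206, 0.564, 0.231] pointing down, gripper open.
Joint ranges: [-2.56, 2.56], [-1.29, 2.01], [-1.08, 1.49], [-3.29, 1.98], [-2.81, -0.18], [-2.99, 2.99]. Speed limits (rad/s): [2.57, 2.57, 3.01, 3.14, 3.14, 3.14].

### API

Orientations are given as a unit quaternion [w, x, y, z].
In Python, from plant import env, optics, ticket gives the robot as it stands.
- The arm moves only by the shell command python3 -m pendant 'ROWS' [FORCE]. ROWS is JSON, a list of rows, each an object of numbers: "tx", "ty", "tz": the shift along the tool's x, y, z in cm; "rx", "ry", "rz": the turn, a rotation vector about the tool's x, y, z in degrees; "claw": the closure, from -1 (fully open) to 1 (shut). In form: [{"tx": .., "ty": .., "tz": .., "rx": .., "ry": .., "rz": .., "claw": ..}, ...]. A call has exactly 8 rows; each row is the pose to reach, as a shift and turn from the pose commanded when the call began, along the tool's axes at that moment; what a row does not reach only later rows make up. A row lasts 1/12 s, in which the tool goes at most 41.7 mm and 7.16 degrees, less where a joint would pass 70% of its speed; a pose out of reach is approached as far as the arm can. A call with a gripper value outside its range is refused whole. The fingers move at their own pace and stop on an object; FORCE is the grip in N (left out, the last holds). Time passes only in rows, so rows that repeat a pose let the fingers close, or fill a call up. It gives the time, the measured TCP pose, the force, the opening and the grip force at its end, in the units of the state.
- env.observe(): the state, without advancing time (a new reading comes with each control period).
- optics.grab_frame(name): name is "scene" or "side" or "wrist"; returns (picture, depth): 384x512x3 uint8, red, green, blue; 384x512 float32, m along the optical axis (not along the pixel's ray), 0 where there is no reading.
- optics.get_calibration(name): a dict with "fx", "fy", "cx", "cy" (pixels), "R" (3x3) and "t" (3): a world point X has camera coordinates R X + t. Camera axes: x right, y down, z forward; pixel columns grow to the right and rows downward; lengths in m; the calibration is good to about 2 mm. A picture is of the moment at which its call begins: read the wrist's pose just before it. get_calibration takes no time and is no camera call; for the wrist camera it gives the pose at the moment of the call.
- ticket.close_job(): hands the job in; it is judged then, once.
The state is a dict: "clock": time; "joint_positions": joint angles; "qd": joint speeds; "joint_efforts": joint torques, N m; "position": TCP position; "ee_rot": TCP orientation; "force": force on the tool from outside, world axes, zero at the start; "moment": the same for the moment, N m; "width": opening from 0.0 (shut) to 1.0 (fully open); "gripper_force": force on a finger pad.
Only numpy, scipy, OpenCV 4.12 (cv2) and the standard library are available. Lean on these libraries where they do the work, as an engineer would, in place of code of your own. Each camera call takes 0.05 s, during which the arm holds its last target. There are 200 camera calls.

## Working session

There is one attempt and no reset: what is moved stays moved. The work goes in short steps, Python scripts to look and compute and a shell command to move; the robot and the scene stay as the last step left them, time stands still between calls to the robot, and variables do not carry over. Pictures are saved under pics/ and viewed, at most 10 in all, crops included, and the job is handed in when it is done.

```bash
mkdir -p pics; ls
python3 - <<'E'
from plant import env, optics
import cv2
print(env.observe())
for n in ("scene","side"):
    p,d=optics.grab_frame(n)
    cv2.imwrite(f"pics/{n}0.png",cv2.resize(p[:,:,::-1],(800,600),interpolation=cv2.INTER_CUBIC))
    import numpy as np; np.savez(f"{n}0.npz",p=p,d=d,**optics.get_calibration(n))
    print(n,optics.get_calibration(n))
E
```

```text
pics
{'clock': 0.0, 'joint_positions': array([ 1.55469899e+00,  4.08212895e-02,  8.38350489e-02, -4.82579831e-04,
       -1.61549165e+00, -3.33710968e-01]), 'qd': array([ 0.00020777,  0.00063038, -0.00028417, -0.00110315,  0.00041854,
       -0.00078393]), 'joint_efforts': array([ 1.43974753e-04, -3.68200886e+01,  3.47413588e+01,  6.93269134e+00,
       -5.46674273e-03,  1.07817712e-05]), 'position': array([0.2054282 , 0.56339708, 0.23028312]), 'ee_rot': array([ 8.68323267e-04,  9.84744686e-01, -1.74003270e-01, -1.05063197e-04]), 'force': array([ 0.28988097, -0.22167543,  0.12579916]), 'moment': array([-0.01491165, -0.04616649,  0.0267927 ]), 'gripper_force': 0.0, 'width': 1.003406400661592}
scene {'fx': 411.53035048901444, 'fy': 411.53035048901444, 'cx': 256.8643291069812, 'cy': 190.57087540406272, 'R': array([[ 0.57693661,  0.81678758, -0.00148126],
       [ 0.69973745, -0.49519228, -0.51492923],
       [-0.42132131,  0.29604503, -0.85723141]]), 't': array([-0.31139073, -0.35127697,  1.78416409])}
side {'fx': 437.7902037885035, 'fy': 437.7902037885035, 'cx': 250.0941665657155, 'cy': 201.83158819154596, 'R': array([[-0.84106583, -0.54089462,  0.00642519],
       [-0.3664526 ,  0.56099914, -0.74228866],
       [ 0.39789541, -0.62666816, -0.67004945]]), 't': array([0.46048793, 0.21798837, 1.60180722])}
```

View pics/scene0.png

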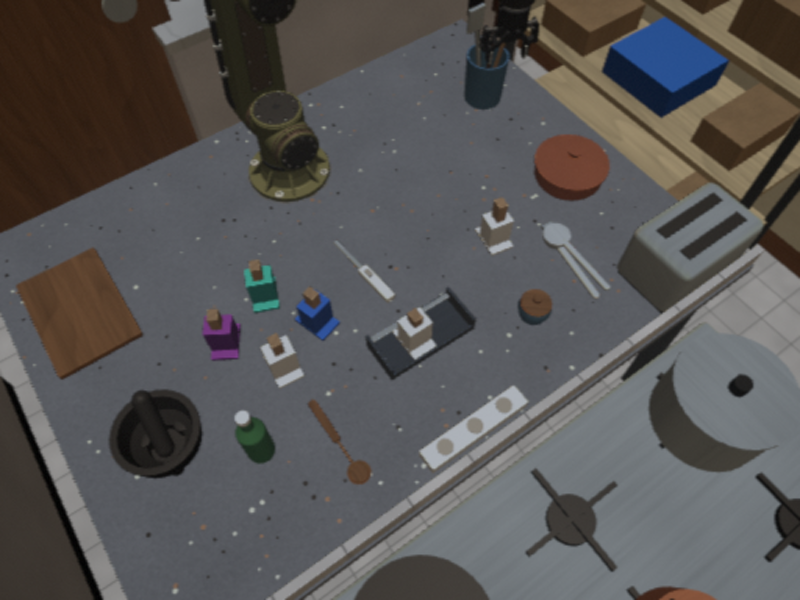

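View pics/side0.png

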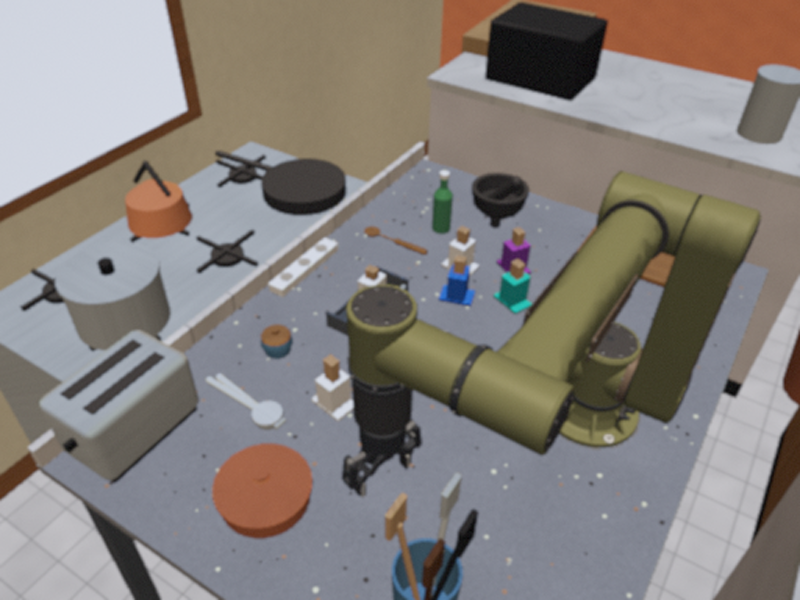

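The white candidates in scene0 (800-wide pixels) are B at (497,230), A at (280,358) and the one seated in the rack at (414,330). The coloured look-alikes are turquoise (262,285), blue (315,312) and purple (221,333). The rack is at about (422,332). The depth clouds will give poses, and I'll check one close crop.

```bash
cat > h.py <<'E'
import numpy as np, cv2
def cloud(d,c):
    v,u=np.mgrid[:384,:512]; z=d
    P=np.stack([(u-c["cx"])/c["fx"]*z,(v-c["cy"])/c["fy"]*z,z],-1)-c["t"]
    return P@c["R"]
def rect(q):
    (c,s,a)=cv2.minAreaRect((q*1000).astype(np.float32)); return np.round(c,1),np.round(s,1),round(a,1)
E
python3 - <<'E'
from h import *
for n in("scene","side"):
    f=np.load(n+"0.npz"); W=cloud(f["d"],f); p=f["p"].astype(int)
    print(n,"table z",np.median(W[...,2][(abs(W[...,2])<.02)]))
    if n=="scene": boxes=dict(B=(295,115,335,165),A=(160,210,196,250),rack=(230,180,308,242),R=(250,192,282,232))
    else: boxes=dict(B=(198,225,228,268),A=(284,143,308,176),R=(226,168,250,186))
    for k,(a,b,c,d) in boxes.items():
        w=W[b:d,a:c].reshape(-1,3); col=p[b:d,a:c].reshape(-1,3); ok=f["d"][b:d,a:c].reshape(-1)>0
        br=(col.max(1)-col.min(1)); white=ok&(col.min(1)>85)
        if k!="rack":
            s=ok&(w[:,2]>.1); print(k,"zmax",np.round(np.sort(w[s,2])[-8:],4), "stopper",w[s].mean(0).round(4), s.sum())
            zt=np.sort(w[s,2])[-4]
            print("  top",rect(w[s&(w[:,2]>zt-.006)][:,:2]))
            s=ok&(w[:,2]>.08)&(w[:,2]<.1)&white; print("  body top",rect(w[s][:,:2]),s.sum(), np.median(w[s,2]))
            s=ok&(w[:,2]<.02)&(w[:,2]>-.005)&white; print("  plinth",rect(w[s][:,:2]),s.sum())
        else:
            dark=ok&(col.max(1)<60)&(w[:,2]>.004); print("rack",rect(w[dark][:,:2]),dark.sum())
            for lo,hi in((.004,.012),(.016,.024),(.026,.034),(.04,.055)):
                s=dark&(w[:,2]>lo)&(w[:,2]<hi); print(lo,rect(w[s][:,:2]),s.sum(),np.median(w[s,2]))
f=np.load("scene0.npz")["p"][100:260,150:350,::-1]
cv2.imwrite("pics/crop1.png",cv2.resize(f,(800,600),interpolation=cv2.INTER_CUBIC))
E
```

```text
scene table z 0.0024826174827671126
B zmax [0.1523 0.1524 0.1526 0.1535 0.1536 0.1549 0.1554 0.1558] stopper [0.5108 0.3065 0.1337] 118
  top (array([507.5, 309.1]), array([25.1, 29.5]), 73.1)
  body top (array([508.6, 310.4]), array([62.9, 54.9]), 79.1) 120 0.0915695827401089
  plinth (array([449.4, 358.4]), array([167.3, 269.1]), 51.9) 1506
A zmax [0.1386 0.1386 0.1387 0.1394 0.1394 0.1399 0.1405 0.1433] stopper [ 0.5146 -0.3118  0.1279] 98
  top (array([ 510.2, -310.9]), array([23.2, 33.8]), 83.6)
  body top (array([ 510.5, -310.7]), array([61.3, 54.5]), 84.2) 184 0.09141552126304836
  plinth (array([ 481.4, -311.8]), array([129.8, 172. ]), 59.3) 973
rack (array([633. , -10.5]), array([102.7, 238.2]), 0.2) 668
0.004 (array([633.8, -12.8]), array([229.7,  97. ]), 89.3) 242 0.009240709841935028
0.016 (array([635. , -13.6]), array([230.4,  97.2]), 88.3) 97 0.020112931422168908
0.026 (array([635.1, -10.7]), array([236.8,  96.2]), 88.1) 53 0.028876540468436556
0.04 (array([631.3, -11.6]), array([233.7, 101.7]), 89.6) 101 0.049134490101020806
R zmax [0.133  0.1332 0.1336 0.1336 0.134  0
[... 540 characters left out ...]
41
  plinth (array([550.7, 265.5]), array([101.3, 228.4]), 37.8) 605
A zmax [0.1388 0.1391 0.1391 0.1391 0.1392 0.14   0.1403 0.1409] stopper [ 0.4759 -0.2434  0.1236] 147
  top (array([ 479.9, -251.4]), array([ 30.6, 168.4]), 25.2)
  body top (array([ 484.2, -251.6]), array([ 68.6, 176.9]), 20.6) 116 0.09083277572344237
  plinth (array([ 548.4, -395.9]), array([111.4, 271.6]), 27.4) 347
R zmax [0.6406 0.6407 0.6408 0.6412 0.6413 0.6414 0.6419 0.642 ] stopper [0.4677 0.1978 0.3213] 170
  top (array([232.4, 539. ]), array([40.5, 17.3]), 34.7)
  body top (array([626. , -26.3]), array([73.9, 43. ]), 41.4) 63 0.09548013652271171
  plinth (array([ 701.8, -137.4]), array([105.6, 131.2]), 35.1) 144
```

View pics/crop1.png

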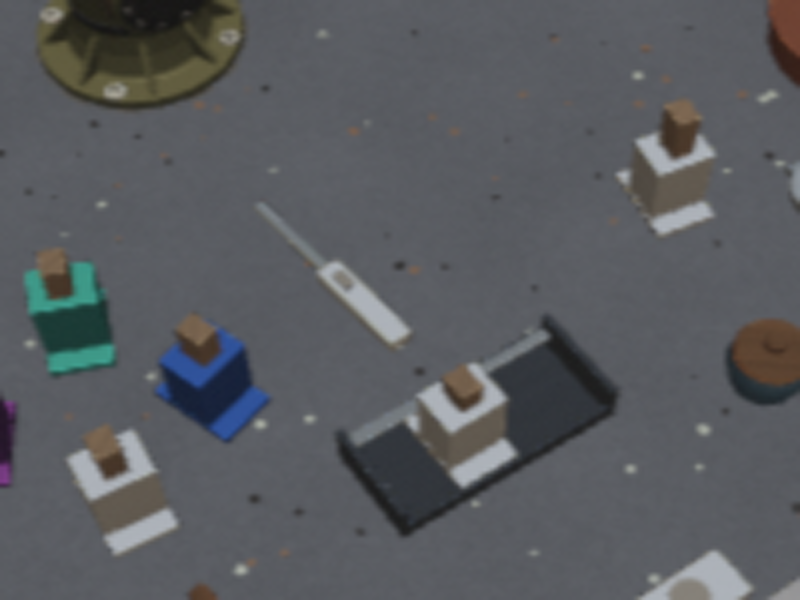

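```bash
cat >> h.py <<'E'
from scipy.spatial.transform import Rotation as R
def Rq(q): return R.from_quat(np.roll(q,-1))
def toolR(yaw,lean=0):
    # yaw of the rack/canister frame (deg); tool x=-y_c, y=-x_c, z down; lean: top to -x
    b=R.from_matrix(np.array([[0,-1,0],[-1,0,0],[0,0,-1.]]))
    return R.from_euler("z",yaw,degrees=True)*R.from_euler("y",-lean,degrees=True)*b
def delta(p,q,P,Rt,n=""):
    r=Rq(q); t=r.inv().apply(np.array(P)-p)*100; w=(r.inv()*Rt).as_rotvec(degrees=True)
    print(n,"t",t.round(2),"r",w.round(1))
def go(P,yaw,lean=0,n=""):
    from plant import env
    s=env.observe(); delta(s["position"],s["ee_rot"],P,toolR(yaw,lean),n)
    return s
E
python3 -c "
from h import *
go([.56,-.02,.30],-1)"
```

```text
t [53.3  42.67 -6.89] r [ 0.1 -0.1 71. ]
```

```bash
for i in 1; do python3 -m pendant '[{"tx":53.3,"ty":42.7,"tz":-6.9,"rz":71,"claw":-1},{"tx":53.3,"ty":42.7,"tz":-6.9,"rz":71,"claw":-1},{"tx":53.3,"ty":42.7,"tz":-6.9,"rz":71,"claw":-1},{"tx":53.3,"ty":42.7,"tz":-6.9,"rz":71,"claw":-1},{"tx":53.3,"ty":42.7,"tz":-6.9,"rz":71,"claw":-1},{"tx":53.3,"ty":42.7,"tz":-6.9,"rz":71,"claw":-1},{"tx":53.3,"ty":42.7,"tz":-6.9,"rz":71,"claw":-1},{"tx":53.3,"ty":42.7,"tz":-6.9,"rz":71,"claw":-1}]'; done; python3 -c "
from h import *
go([.56,-.02,.30],-1)"
```

```text
t [53.3  42.67 -6.89] r [ 0.1 -0.1 71. ]invalid input at $[0]: expected keys tx, ty, tz, rx, ry, rz, claw
```

All keys are needed.

```bash
python3 -m pendant '[{"tx":53.3,"ty":42.7,"tz":-6.9,"rx":0,"ry":0,"rz":71,"claw":-1},{"tx":53.3,"ty":42.7,"tz":-6.9,"rx":0,"ry":0,"rz":71,"claw":-1},{"tx":53.3,"ty":42.7,"tz":-6.9,"rx":0,"ry":0,"rz":71,"claw":-1},{"tx":53.3,"ty":42.7,"tz":-6.9,"rx":0,"ry":0,"rz":71,"claw":-1},{"tx":53.3,"ty":42.7,"tz":-6.9,"rx":0,"ry":0,"rz":71,"claw":-1},{"tx":53.3,"ty":42.7,"tz":-6.9,"rx":0,"ry":0,"rz":71,"claw":-1},{"tx":53.3,"ty":42.7,"tz":-6.9,"rx":0,"ry":0,"rz":71,"claw":-1},{"tx":53.3,"ty":42.7,"tz":-6.9,"rx":0,"ry":0,"rz":71,"claw":-1}]'; python3 -c "
from h import *
go([.56,-.02,.30],-1)"
```

```text
clock: 0.77
position: [0.3781, 0.2783, 0.2649]
ee_rot: [-0.0, 0.779, -0.627, -0.0]
force: [1.8, 1.3, 0.3]
width: 1.003
gripper_force: 0.0
 t [ 33.03 -11.4   -3.52] r [ 0.   0.  13.3]
```

```bash
python3 -m pendant '[{"tx":33,"ty":-11.4,"tz":-3.5,"rx":0,"ry":0,"rz":13.3,"claw":-1},{"tx":33,"ty":-11.4,"tz":-3.5,"rx":0,"ry":0,"rz":13.3,"claw":-1},{"tx":33,"ty":-11.4,"tz":-3.5,"rx":0,"ry":0,"rz":13.3,"claw":-1},{"tx":33,"ty":-11.4,"tz":-3.5,"rx":0,"ry":0,"rz":13.3,"claw":-1},{"tx":33,"ty":-11.4,"tz":-3.5,"rx":0,"ry":0,"rz":13.3,"claw":-1},{"tx":33,"ty":-11.4,"tz":-3.5,"rx":0,"ry":0,"rz":13.3,"claw":-1},{"tx":33,"ty":-11.4,"tz":-3.5,"rx":0,"ry":0,"rz":13.3,"claw":-1},{"tx":33,"ty":-11.4,"tz":-3.5,"rx":0,"ry":0,"rz":13.3,"claw":-1}]'
cat > look.py <<'E'
import sys
from plant import env, optics
from h import *
n=sys.argv[1]; cam=sys.argv[2] if len(sys.argv)>2 else "wrist"
c=optics.get_calibration(cam); p,d=optics.grab_frame(cam)
np.savez(n+".npz",p=p,d=d,**c)
cv2.imwrite(f"pics/{n}.png",cv2.resize(p[:,:,::-1],(800,600),interpolation=cv2.INTER_CUBIC))
E
python3 look.py w1
python3 - <<'E'
from h import *
f=np.load("w1.npz"); W=cloud(f["d"],f); z=W[...,2]
print("cam",(-f["R"].T@f["t"]).round(3))
E
```

```text
clock: 1.43
position: [0.5526, -0.004, 0.2979]
ee_rot: [-0.0, -0.703, 0.711, 0.0]
force: [1.2, 0.7, -0.1]
width: 1.001
gripper_force: 0.0
cam [ 0.55 -0.08  0.44]
```

View pics/w1.png

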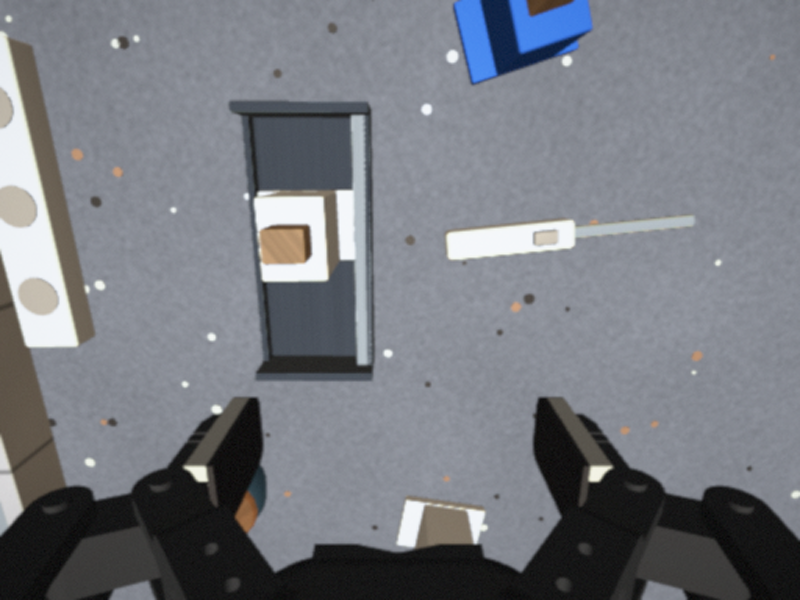

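w1 (800-wide pixels) shows the rack upright in the frame. The right cheek is at the top (row 107) and the left cheek at the bottom (row 372). The keeper strip runs from (358,115) to (364,364), and low's stopper is at (285,245). Next I'll fit planes by height.

Run:
```python
from h import *
f=np.load("w1.npz"); W=cloud(f["d"],f); p=f["p"].astype(int)
def px(u,v,z):
    r=f["R"].T@np.array([(u*.64-.18-f["cx"])/f["fx"],(v*.64-.18-f["cy"])/f["fy"],1]); o=-f["R"].T@f["t"]
    return (o+r*(z-o[2])/r[2]).round(4)
print("strip free edge",px(351,115,.03),px(357,364,.03)," outer",px(366,110,.03),px(372,368,.03))
print("left cheek outer top",px(257,379,.05),px(372,379,.05)," right",px(230,101,.05),px(369,103,.05))
sub=np.zeros(z.shape if 0 else (384,512),bool); sub[58:246,140:242]=True
z=W[...,2]; v=p.max(-1)
tab=np.median(z[100:240,260:280]); print("table",tab)
for n,lo,hi,m in (("cheek",.043,.056,v<110),("lowbody",.09,.104,v>150),("stop",.118,.14,v>0),("strip",.025,.035,v>0)):
    s=sub&(z>lo)&(z<hi)&m; q=W[s]; print(n,s.sum(),np.median(q[:,2]).round(4),rect(q[:,:2]))
s=sub&(z>.025)&(z<.034)&(v>110); q=W[s]
(vx,vy,x0,y0)=cv2.fitLine(q[:,:2].astype(np.float32),cv2.DIST_HUBER,0,.001,.001).ravel(); print("strip line",np.degrees(np.arctan2(-vx*np.sign(vy),abs(vy))),x0,y0,len(q))
```

```text
strip free edge [ 0.588  -0.1183  0.03  ] [0.5911 0.1011 0.03  ]  outer [ 0.5757 -0.1219  0.03  ] [0.5769 0.1054 0.03  ]
left cheek outer top [0.6812 0.1063 0.05  ] [0.5759 0.1074 0.05  ]  right [ 0.6783 -0.1273  0.05  ] [ 0.5721 -0.1248  0.05  ]
table -0.00029773302946826323
cheek 1147 0.0494 (array([628.1,  -9.4]), array([233.9, 105.9]), 89.1)
lowbody 1581 0.0977 (array([628.7, -28.1]), array([50. , 61.7]), 0.3)
stop 685 0.1275 (array([628.6, -28.4]), array([23.3, 30.4]), 89.4)
strip 2105 0.0297 (array([627.5, -11.6]), array([227.3, 106.3]), 89.0)
strip line -0.14255719 0.5832958 -0.005195526 1508
```

```bash
python3 -c "
from h import *
print(go([.6287,-.0283,.102],-.8)['position'])"
```

```text
t [ 1.71 -7.46 19.53] r [ 0.1 -0.2 -0.1]
[ 0.55472805 -0.00945567  0.29731553]
```

```bash
python3 -m pendant '[{"tx":1.7,"ty":-7.5,"tz":3,"rx":0,"ry":0,"rz":0,"claw":-1},{"tx":1.7,"ty":-7.5,"tz":6,"rx":0,"ry":0,"rz":0,"claw":-1},{"tx":1.7,"ty":-7.5,"tz":10,"rx":0,"ry":0,"rz":0,"claw":-1},{"tx":1.7,"ty":-7.5,"tz":13.5,"rx":0,"ry":0,"rz":0,"claw":-1},{"tx":1.7,"ty":-7.5,"tz":15,"rx":0,"ry":0,"rz":0,"claw":-1},{"tx":1.7,"ty":-7.5,"tz":15,"rx":0,"ry":0,"rz":0,"claw":-1},{"tx":1.7,"ty":-7.5,"tz":15,"rx":0,"ry":0,"rz":0,"claw":-1},{"tx":1.7,"ty":-7.5,"tz":15,"rx":0,"ry":0,"rz":0,"claw":-1}]'; python3 -c "
from h import *
s=go([.6287,-.0283,.102],-.8)"
```

```text
clock: 2.15
position: [0.6279, -0.0199, 0.1509]
ee_rot: [0.001, -0.703, 0.711, -0.001]
force: [0.1, 1.1, 1.9]
width: 1.0
gripper_force: 0.0
 t [ 0.84 -0.08  4.89] r [-0.2 -0.   0.2]
```

```bash
python3 -m pendant '[{"tx":0.85,"ty":-0.1,"tz":0,"rx":0,"ry":0,"rz":0,"claw":-1},{"tx":0.85,"ty":-0.1,"tz":0,"rx":0,"ry":0,"rz":0,"claw":-1},{"tx":0.85,"ty":-0.1,"tz":2,"rx":0,"ry":0,"rz":0,"claw":-1},{"tx":0.85,"ty":-0.1,"tz":4,"rx":0,"ry":0,"rz":0,"claw":-1},{"tx":0.85,"ty":-0.1,"tz":4.7,"rx":0,"ry":0,"rz":0,"claw":-1},{"tx":0.85,"ty":-0.1,"tz":4.7,"rx":0,"ry":0,"rz":0,"claw":-1},{"tx":0.85,"ty":-0.1,"tz":4.7,"rx":0,"ry":0,"rz":0,"claw":-1},{"tx":0.85,"ty":-0.1,"tz":4.7,"rx":0,"ry":0,"rz":0,"claw":-1}]'; python3 -c "
from h import *
s=go([.6287,-.0283,.102],-.8)"
```

```text
clock: 2.82
position: [0.6286, -0.0284, 0.1031]
ee_rot: [0.001, -0.703, 0.711, -0.001]
force: [0.1, 0.0, 0.4]
width: 1.001
gripper_force: 0.0
 t [-0.01 -0.01  0.11] r [-0.1 -0.   0.2]
```

```bash
python3 -m pendant '[{"tx":0,"ty":0,"tz":0,"rx":0,"ry":0,"rz":0,"claw":1},{"tx":0,"ty":0,"tz":0,"rx":0,"ry":0,"rz":0,"claw":1},{"tx":0,"ty":0,"tz":0,"rx":0,"ry":0,"rz":0,"claw":1},{"tx":0,"ty":0,"tz":0,"rx":0,"ry":0,"rz":0,"claw":1},{"tx":0,"ty":0,"tz":0,"rx":0,"ry":0,"rz":0,"claw":1},{"tx":0,"ty":0,"tz":0,"rx":0,"ry":0,"rz":0,"claw":1},{"tx":0,"ty":0,"tz":0,"rx":0,"ry":0,"rz":0,"claw":1},{"tx":0,"ty":0,"tz":0,"rx":0,"ry":0,"rz":0,"claw":1}]' 40; python3 -c "
from h import *
r=np.radians(-.8)
# left slot: rack y=+79
c=np.array([.628,-.0095])+79e-3*np.array([-np.sin(r),np.cos(r)]); print(c)
s=go([c[0],c[1],.1031],-.8)
print(s['moment'])"
```

```text
clock: 3.48
position: [0.6282, -0.0283, 0.1015]
ee_rot: [0.0, -0.703, 0.711, -0.0]
force: [0.8, 0.4, 2.2]
width: 0.344
gripper_force: 46.7
[0.62910301 0.0694923 ]
 t [-9.77  0.01 -0.16] r [-0.1 -0.   0.2]
[ 0.09573993 -0.53467326  0.02165155]
```

```bash
python3 -m pendant '[{"tx":-1.2,"ty":0,"tz":0,"rx":0,"ry":0,"rz":0,"claw":1},{"tx":-2.6,"ty":0,"tz":0,"rx":0,"ry":0,"rz":0,"claw":1},{"tx":-4,"ty":0,"tz":0,"rx":0,"ry":0,"rz":0,"claw":1},{"tx":-5.4,"ty":0,"tz":0,"rx":0,"ry":0,"rz":0,"claw":1},{"tx":-6.8,"ty":0,"tz":0,"rx":0,"ry":0,"rz":0,"claw":1},{"tx":-8.2,"ty":0,"tz":0,"rx":0,"ry":0,"rz":0,"claw":1},{"tx":-9.2,"ty":0,"tz":0,"rx":0,"ry":0,"rz":0,"claw":1},{"tx":-9.2,"ty":0,"tz":0,"rx":0,"ry":0,"rz":0,"claw":1}]'; python3 -c "
from h import *
s=go([.6291,.0695,.1031],-.8)
print(s['force'],s['moment'])"
```

```text
clock: 4.15
position: [0.6284, 0.0658, 0.1005]
ee_rot: [-0.0, -0.704, 0.71, 0.001]
force: [0.6, -0.3, 0.5]
width: 0.001
gripper_force: 0.0
 t [-0.38 -0.06 -0.26] r [0.1 0.  0.3]
[ 0.55465132 -0.30091468  0.4733508 ] [-0.00108268  0.01653748  0.0279843 ]
```

```bash
python3 look.py s2 scene; python3 -c "
import cv2
i=cv2.imread('pics/s2.png')[200:440,280:600]
cv2.imwrite('pics/s2c.png',cv2.resize(i,(800,600)))"
```

```text
(no output)
```

View pics/s2c.png

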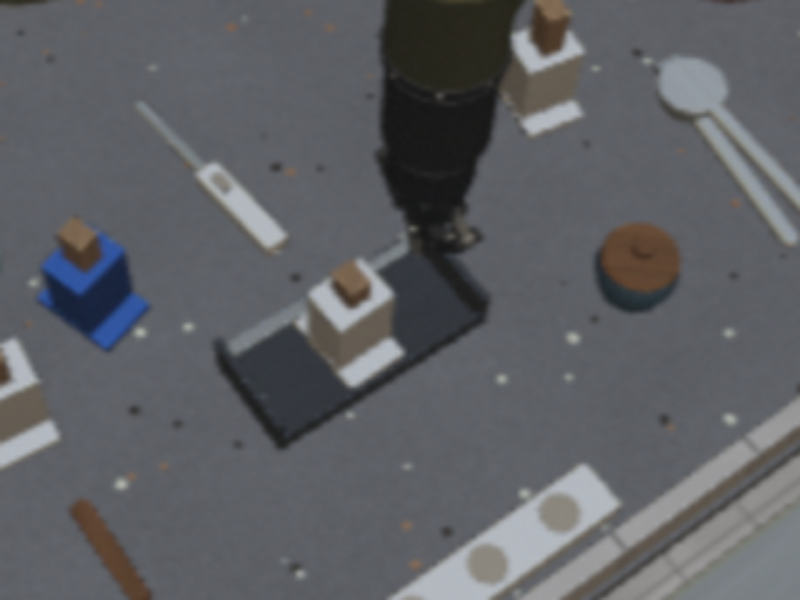

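s2c shows low still upright at about (350,320), near the middle of the rack. The pads slipped off the stopper. I'll push on its body with the closed fingertips instead, low down and with the tool tilted.

```bash
python3 - <<'E'
from h import *
for n in("scene0","s2"):
    f=np.load(n+".npz"); W=cloud(f["d"],f); z=W[...,2]; m=np.zeros(z.shape,bool); m[185:232,250:282]=True
    s=m&(z>.088)&(z<.104)&(f["p"].min(-1)>110); print(n,W[s].mean(0),rect(W[s][:,:2]))
go([.6275,-.08,.2],-.8)
E
python3 -m pendant '[{"tx":0,"ty":0,"tz":-4,"rx":0,"ry":0,"rz":0,"claw":1},{"tx":2,"ty":0,"tz":-8,"rx":0,"ry":0,"rz":0,"claw":1},{"tx":6,"ty":0,"tz":-9,"rx":0,"ry":0,"rz":0,"claw":1},{"tx":10,"ty":0,"tz":-9,"rx":0,"ry":-7,"rz":0,"claw":1},{"tx":14.4,"ty":0,"tz":-9,"rx":0,"ry":-14,"rz":0,"claw":1},{"tx":14.4,"ty":0,"tz":-9,"rx":0,"ry":-20,"rz":0,"claw":1},{"tx":14.4,"ty":0,"tz":-9,"rx":0,"ry":-20,"rz":0,"claw":1},{"tx":14.4,"ty":0,"tz":-9,"rx":0,"ry":-20,"rz":0,"claw":1}]'
python3 - <<'E'
from h import *
from plant import env
s=env.observe(); T=toolR(-.8)*R.from_euler("y",-20,degrees=True)
delta(s["position"],s["ee_rot"],[.627,-.078,.036],T)
E
```

```text
scene0 [ 0.6343274  -0.0320992   0.09975642] (array([629.6, -29. ]), array([50.1, 61.7]), 0.5)
s2 [ 0.63258298 -0.01658623  0.09934714] (array([628.3, -12.3]), array([50.2, 62.8]), 0.8)
 t [14.52 -0.03 -9.94] r [0.  0.  0.3]
clock: 4.87
position: [0.6272, -0.0828, 0.1907]
ee_rot: [0.124, -0.691, 0.702, 0.122]
force: [0.8, 0.2, 0.3]
width: 0.003
gripper_force: 0.0
 t [ 4.86  0.02 14.7 ] r [-0.   0.  -0.1]
```

```bash
python3 -m pendant '[{"tx":1.3,"ty":0,"tz":3.7,"rx":0,"ry":0,"rz":0,"claw":1},{"tx":2.5,"ty":0,"tz":7.5,"rx":0,"ry":0,"rz":0,"claw":1},{"tx":3.8,"ty":0,"tz":11,"rx":0,"ry":0,"rz":0,"claw":1},{"tx":4.5,"ty":0,"tz":13.5,"rx":0,"ry":0,"rz":0,"claw":1},{"tx":4.8,"ty":0,"tz":14.7,"rx":0,"ry":0,"rz":0,"claw":1},{"tx":4.8,"ty":0,"tz":14.7,"rx":0,"ry":0,"rz":0,"claw":1},{"tx":4.8,"ty":0,"tz":14.7,"rx":0,"ry":0,"rz":0,"claw":1},{"tx":4.8,"ty":0,"tz":14.7,"rx":0,"ry":0,"rz":0,"claw":1}]'
python3 - <<'E'
from h import *
from plant import env
s=env.observe(); T=toolR(-.8)*R.from_euler("y",-20,degrees=True)
delta(s["position"],s["ee_rot"],[.627,-.058,.036],T)
delta(s["position"],s["ee_rot"],[.628,.024,.036],T)
E
```

```text
clock: 5.53
position: [0.6288, -0.075, 0.0395]
ee_rot: [0.124, -0.693, 0.7, 0.12]
force: [0.1, -0.8, 0.1]
width: 0.001
gripper_force: 0.0
 t [-1.48  0.2   0.91] r [-0.1 -0.1  0.3]
 t [-9.18  0.18  3.7 ] r [-0.1 -0.1  0.3]
```

```bash
python3 -m pendant '[{"tx":-1.4,"ty":0.1,"tz":0.8,"rx":0,"ry":0,"rz":0,"claw":1},{"tx":-2.2,"ty":0.1,"tz":1.1,"rx":0,"ry":0,"rz":0,"claw":1},{"tx":-3.1,"ty":0.1,"tz":1.4,"rx":0,"ry":0,"rz":0,"claw":1},{"tx":-4,"ty":0.1,"tz":1.8,"rx":0,"ry":0,"rz":0,"claw":1},{"tx":-5,"ty":0.1,"tz":2.1,"rx":0,"ry":0,"rz":0,"claw":1},{"tx":-6,"ty":0.1,"tz":2.5,"rx":0,"ry":0,"rz":0,"claw":1},{"tx":-7,"ty":0.1,"tz":2.8,"rx":0,"ry":0,"rz":0,"claw":1},{"tx":-7.5,"ty":0.1,"tz":3,"rx":0,"ry":0,"rz":0,"claw":1}]'
python3 - <<'E'
from h import *
from plant import env
s=env.observe(); T=toolR(-.8)*R.from_euler("y",-20,degrees=True)
delta(s["position"],s["ee_rot"],[.628,.026,.036],T)
E
```

```text
clock: 6.2
position: [0.6275, 0.0069, 0.0347]
ee_rot: [0.124, -0.693, 0.7, 0.122]
force: [0.2, -4.6, 3.9]
width: -0.005
gripper_force: 2.4
 t [-1.84 -0.04  0.53] r [ 0.  -0.   0.2]
```

```bash
python3 -m pendant '[{"tx":-0.5,"ty":0,"tz":0.15,"rx":0,"ry":0,"rz":0,"claw":1},{"tx":-0.9,"ty":0,"tz":0.3,"rx":0,"ry":0,"rz":0,"claw":1},{"tx":-1.2,"ty":0,"tz":0.45,"rx":0,"ry":0,"rz":0,"claw":1},{"tx":-1.5,"ty":0,"tz":0.55,"rx":0,"ry":0,"rz":0,"claw":1},{"tx":-1.7,"ty":0,"tz":0.6,"rx":0,"ry":0,"rz":0,"claw":1},{"tx":-1.9,"ty":0,"tz":0.65,"rx":0,"ry":0,"rz":0,"claw":1},{"tx":-2.0,"ty":0,"tz":0.7,"rx":0,"ry":0,"rz":0,"claw":1},{"tx":-2.1,"ty":0,"tz":0.73,"rx":0,"ry":0,"rz":0,"claw":1}]'
```

```text
clock: 6.87
position: [0.6272, 0.0279, 0.034]
ee_rot: [0.123, -0.692, 0.7, 0.122]
force: [0.9, -4.4, 1.3]
width: 0.0
gripper_force: 2.3
```

```bash
python3 -m pendant '[{"tx":-0.1,"ty":0,"tz":0.03,"rx":0,"ry":0,"rz":0,"claw":1},{"tx":-0.2,"ty":0,"tz":0.07,"rx":0,"ry":0,"rz":0,"claw":1},{"tx":-0.3,"ty":0,"tz":0.1,"rx":0,"ry":0,"rz":0,"claw":1},{"tx":-0.4,"ty":0,"tz":0.13,"rx":0,"ry":0,"rz":0,"claw":1},{"tx":-0.5,"ty":0,"tz":0.17,"rx":0,"ry":0,"rz":0,"claw":1},{"tx":-0.5,"ty":0,"tz":0.17,"rx":0,"ry":0,"rz":0,"claw":1},{"tx":-0.5,"ty":0,"tz":0.17,"rx":0,"ry":0,"rz":0,"claw":1},{"tx":-0.5,"ty":0,"tz":0.17,"rx":0,"ry":0,"rz":0,"claw":1}]'
```

```text
clock: 7.53
position: [0.6286, 0.0293, 0.0343]
ee_rot: [0.122, -0.692, 0.701, 0.119]
force: [5.3, -14.6, -1.3]
width: 0.003
gripper_force: 7.3
```

```bash
python3 -m pendant '[{"tx":1,"ty":0,"tz":-0.4,"rx":0,"ry":0,"rz":0,"claw":1},{"tx":2,"ty":0,"tz":-1.5,"rx":0,"ry":0,"rz":0,"claw":1},{"tx":2,"ty":0,"tz":-5.5,"rx":0,"ry":0,"rz":0,"claw":0},{"tx":2,"ty":0,"tz":-9.5,"rx":0,"ry":0,"rz":0,"claw":-1},{"tx":2,"ty":0,"tz":-13.5,"rx":0,"ry":0,"rz":0,"claw":-1},{"tx":2,"ty":0,"tz":-17.5,"rx":0,"ry":7,"rz":0,"claw":-1},{"tx":2,"ty":0,"tz":-21.5,"rx":0,"ry":14,"rz":0,"claw":-1},{"tx":2,"ty":0,"tz":-24,"rx":0,"ry":20,"rz":0,"claw":-1}]'
python3 look.py w2
python3 - <<'E'
from h import *
f=np.load("w2.npz"); W=cloud(f["d"],f); z=W[...,2]
for lo,hi in((.09,.104),(.118,.14),(.043,.056)):
    s=(z>lo)&(z<hi)&(abs(W[...,0]-.63)<.08)&(abs(W[...,1])<.14); q=W[s]; print(len(q),rect(q[:,:2]) if len(q)>5 else 0)
go([.51,-.22,.3],-5.8)
E
```

```text
clock: 8.2
position: [0.627, -0.0697, 0.2598]
ee_rot: [0.001, -0.702, 0.712, -0.004]
force: [0.8, -0.3, -0.5]
width: 0.848
gripper_force: 0.0
1271 (array([629.1,  68.8]), array([62.4, 49.8]), 88.6)
640 (array([629.3,  68.6]), array([25. , 29.8]), 89.5)
1174 (array([628. ,  -9.2]), array([235.9, 106.6]), 89.3)
 t [15.31 11.59 -3.66] r [-0.6 -0.7  5.2]
```

```bash
python3 -m pendant '[{"tx":15.3,"ty":11.6,"tz":-3.7,"rx":0,"ry":0,"rz":5.2,"claw":-1},{"tx":15.3,"ty":11.6,"tz":-3.7,"rx":0,"ry":0,"rz":5.2,"claw":-1},{"tx":15.3,"ty":11.6,"tz":-3.7,"rx":0,"ry":0,"rz":5.2,"claw":-1},{"tx":15.3,"ty":11.6,"tz":-3.7,"rx":0,"ry":0,"rz":5.2,"claw":-1},{"tx":15.3,"ty":11.6,"tz":-3.7,"rx":0,"ry":0,"rz":5.2,"claw":-1},{"tx":15.3,"ty":11.6,"tz":-3.7,"rx":0,"ry":0,"rz":5.2,"claw":-1},{"tx":15.3,"ty":11.6,"tz":-3.7,"rx":0,"ry":0,"rz":5.2,"claw":-1},{"tx":15.3,"ty":11.6,"tz":-3.7,"rx":0,"ry":0,"rz":5.2,"claw":-1}]'
python3 look.py w3
python3 - <<'E'
from h import *
f=np.load("w3.npz"); W=cloud(f["d"],f); z=W[...,2]; p=f["p"].astype(int)
m=(abs(W[...,0]-.51)<.05)&(abs(W[...,1]+.311)<.05)
for lo,hi in((.085,.094),(.126,.14),(.006,.014)):
    s=(z>lo)&(z<hi)&m; q=W[s]; print(len(q),rect(q[:,:2]) if len(q)>5 else 0,np.median(q[:,2]),np.median(p[s],0))
E
```

```text
clock: 8.92
position: [0.5086, -0.219, 0.2896]
ee_rot: [0.0, -0.67, 0.742, 0.001]
force: [0.0, 0.5, -0.6]
width: 0.999
gripper_force: 0.0
1954 (array([ 509.8, -309.9]), array([61.1, 49.3]), 84.5) 0.08968497675967595 [242. 245. 248.]
842 (array([ 510. , -309.6]), array([23. , 29.1]), 84.3) 0.13366934005859027 [186. 152. 116.]
1067 (array([ 509.4, -310.1]), array([61.7, 89.8]), 84.5) 0.009643633921839697 [242. 245. 248.]
```

```bash
python3 -c "
from h import *
go([.510,-.3098,.155],-5.6);go([.510,-.3098,.096],-5.6)"
```

```text
t [ 9.07 -1.05 13.42] r [ 0.1  0.1 -0.2]
 t [ 9.07 -1.06 19.32] r [ 0.1  0.1 -0.2]
```

```bash
python3 -m pendant '[{"tx":4,"ty":-0.5,"tz":0,"rx":0,"ry":0,"rz":0,"claw":-1},{"tx":7.5,"ty":-1.05,"tz":3,"rx":0,"ry":0,"rz":0,"claw":-1},{"tx":9.1,"ty":-1.05,"tz":6.5,"rx":0,"ry":0,"rz":0,"claw":-1},{"tx":9.1,"ty":-1.05,"tz":10,"rx":0,"ry":0,"rz":0,"claw":-1},{"tx":9.1,"ty":-1.05,"tz":13.4,"rx":0,"ry":0,"rz":0,"claw":-1},{"tx":9.1,"ty":-1.05,"tz":13.4,"rx":0,"ry":0,"rz":0,"claw":-1},{"tx":9.1,"ty":-1.05,"tz":13.4,"rx":0,"ry":0,"rz":0,"claw":-1},{"tx":9.1,"ty":-1.05,"tz":13.4,"rx":0,"ry":0,"rz":0,"claw":-1}]'; python3 -c "
from h import *
go([.510,-.3098,.096],-5.6)"
```

```text
clock: 9.63
position: [0.5111, -0.311, 0.1587]
ee_rot: [0.0, -0.671, 0.742, -0.001]
force: [-0.6, -0.1, 0.6]
width: 1.001
gripper_force: 0.0
 t [-0.12  0.13  6.27] r [-0.1 -0.1 -0.2]
```

```bash
python3 -m pendant '[{"tx":-0.1,"ty":0.1,"tz":2,"rx":0,"ry":0,"rz":0,"claw":-1},{"tx":-0.1,"ty":0.1,"tz":4,"rx":0,"ry":0,"rz":0,"claw":-1},{"tx":-0.1,"ty":0.1,"tz":5.5,"rx":0,"ry":0,"rz":0,"claw":-1},{"tx":-0.1,"ty":0.1,"tz":6.2,"rx":0,"ry":0,"rz":0,"claw":-1},{"tx":-0.1,"ty":0.1,"tz":6.2,"rx":0,"ry":0,"rz":0,"claw":-1},{"tx":-0.1,"ty":0.1,"tz":6.2,"rx":0,"ry":0,"rz":0,"claw":-0.2},{"tx":-0.1,"ty":0.1,"tz":6.2,"rx":0,"ry":0,"rz":0,"claw":1},{"tx":-0.1,"ty":0.1,"tz":6.2,"rx":0,"ry":0,"rz":0,"claw":1}]' 100;  python3 -m pendant '[{"tx":0,"ty":0,"tz":0,"rx":0,"ry":0,"rz":0,"claw":1},{"tx":0,"ty":0,"tz":0,"rx":0,"ry":0,"rz":0,"claw":1},{"tx":0,"ty":0,"tz":0,"rx":0,"ry":0,"rz":0,"claw":1},{"tx":0,"ty":0,"tz":0,"rx":0,"ry":0,"rz":0,"claw":1},{"tx":0,"ty":0,"tz":0,"rx":0,"ry":0,"rz":0,"claw":1},{"tx":0,"ty":0,"tz":0,"rx":0,"ry":0,"rz":0,"claw":1},{"tx":0,"ty":0,"tz":-0.5,"rx":0,"ry":0,"rz":0,"claw":1},{"tx":0,"ty":0,"tz":-1,"rx":0,"ry":0,"rz":0,"claw":1}]'
```

```text
clock: 10.3
position: [0.5098, -0.3103, 0.0961]
ee_rot: [0.001, -0.67, 0.742, -0.001]
force: [0.1, -0.3, -0.2]
width: 0.606
gripper_force: 0.0
clock: 10.97
position: [0.5077, -0.3094, 0.1024]
ee_rot: [-0.001, -0.67, 0.742, 0.002]
force: [-0.4, 0.2, -4.1]
width: 0.336
gripper_force: 98.7
```

```bash
cat >> h.py <<'E'
RO=np.array([.628,-.0093,0]); RY=-.8
def ins(xf,zf,lean,y,hold=.0955,n=""):
    a=np.radians(lean); c,s=np.cos(a),np.sin(a)
    L=np.array([xf+.045*c-hold*s, y, .008+zf+.045*s+hold*c])
    P=RO+R.from_euler("z",RY,degrees=True).apply(L)
    S=go(P,RY,lean,n); print("   P",P.round(4)); return S
E
python3 -m pendant '[{"tx":0,"ty":0,"tz":-3,"rx":0,"ry":0,"rz":0,"claw":1},{"tx":0,"ty":0,"tz":-6,"rx":0,"ry":0,"rz":0,"claw":1},{"tx":0,"ty":0,"tz":-9,"rx":0,"ry":0,"rz":0,"claw":1},{"tx":0,"ty":0,"tz":-12,"rx":0,"ry":0,"rz":0,"claw":1},{"tx":-1,"ty":0,"tz":-15,"rx":0,"ry":0,"rz":0,"claw":1},{"tx":-3,"ty":-1,"tz":-16,"rx":0,"ry":0,"rz":0,"claw":1},{"tx":-6,"ty":-2,"tz":-16,"rx":0,"ry":0,"rz":0,"claw":1},{"tx":-9,"ty":-4,"tz":-16,"rx":0,"ry":0,"rz":0,"claw":1}]'
python3 -c "
from h import *
ins(-.030,.12,14,.012)"
```

```text
clock: 11.63
position: [0.5572, -0.2241, 0.2653]
ee_rot: [0.0, -0.669, 0.743, -0.0]
force: [1.2, -0.4, -4.3]
width: 0.34
gripper_force: 100.0
 t [-23.2   -3.76   3.38] r [14.  -0.6 -5.1]
   P [0.6187 0.0028 0.2315]
```

```bash
python3 -m pendant '[{"tx":-3,"ty":-0.5,"tz":0,"rx":0,"ry":0,"rz":0,"claw":1},{"tx":-6.5,"ty":-1.1,"tz":0,"rx":3,"ry":0,"rz":-1,"claw":1},{"tx":-10,"ty":-1.7,"tz":0,"rx":6,"ry":0,"rz":-2,"claw":1},{"tx":-13.5,"ty":-2.3,"tz":0,"rx":9,"ry":-0.3,"rz":-3,"claw":1},{"tx":-17,"ty":-2.9,"tz":1,"rx":12,"ry":-0.5,"rz":-4,"claw":1},{"tx":-20.2,"ty":-3.4,"tz":2,"rx":14,"ry":-0.6,"rz":-5.1,"claw":1},{"tx":-22.5,"ty":-3.8,"tz":3,"rx":14,"ry":-0.6,"rz":-5.1,"claw":1},{"tx":-23.2,"ty":-3.8,"tz":3.4,"rx":14,"ry":-0.6,"rz":-5.1,"claw":1}]'
python3 look.py w4;python3 look.py s4 side
python3 -c "
from h import *
ins(-.030,.03,14,.012);ins(-.030,.005,14,.012)"
```

```text
clock: 12.3
position: [0.6179, 0.0056, 0.2262]
ee_rot: [0.084, -0.699, 0.705, -0.085]
force: [-0.5, -0.3, -4.7]
width: 0.338
gripper_force: 100.6
 t [0.07 1.96 8.33] r [ 0.3 -0.   0.2]
   P [0.6187 0.0028 0.1415]
 t [ 0.07  2.55 10.76] r [ 0.3 -0.   0.2]
   P [0.6187 0.0028 0.1165]
```

View pics/w4.png

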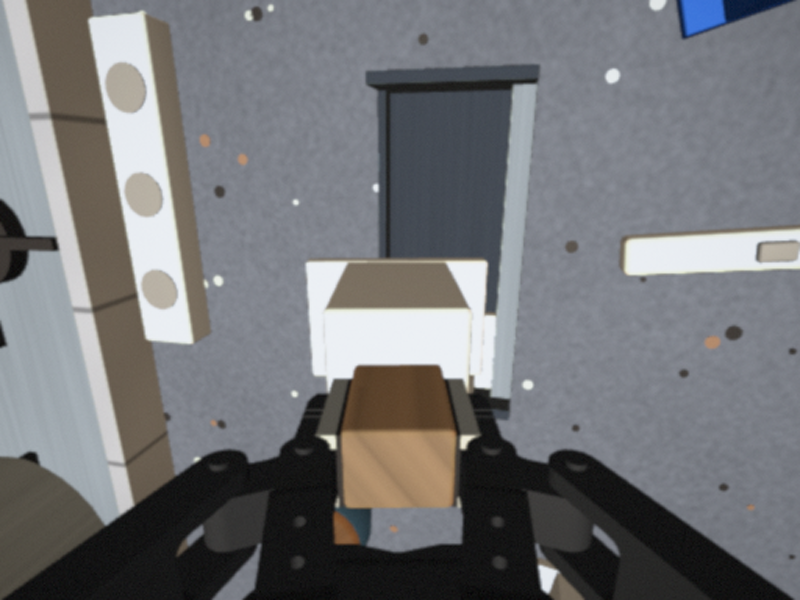

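w4 shows mid held squarely. Its plinth is at (305-487, 262-375), above the free part of the rack, with the keeper strip at its right (515,250). Lowering it leaned.

```bash
python3 -m pendant '[{"tx":0.1,"ty":0.6,"tz":2.5,"rx":0,"ry":0,"rz":0,"claw":1},{"tx":0.1,"ty":1.2,"tz":5,"rx":0,"ry":0,"rz":0,"claw":1},{"tx":0.1,"ty":1.6,"tz":7,"rx":0,"ry":0,"rz":0,"claw":1},{"tx":0.1,"ty":2,"tz":8.3,"rx":0,"ry":0,"rz":0,"claw":1},{"tx":0.1,"ty":2,"tz":8.3,"rx":0,"ry":0,"rz":0,"claw":1},{"tx":0.1,"ty":2,"tz":8.3,"rx":0,"ry":0,"rz":0,"claw":1},{"tx":0.1,"ty":2,"tz":8.3,"rx":0,"ry":0,"rz":0,"claw":1},{"tx":0.1,"ty":2,"tz":8.3,"rx":0,"ry":0,"rz":0,"claw":1}]'
python3 look.py s5 side
python3 - <<'E'
from h import *
ins(-.030,.004,14,.012)
i=cv2.imread("pics/s5.png")[200:400,270:520]; cv2.imwrite("pics/s5c.png",cv2.resize(i,(750,600),interpolation=cv2.INTER_CUBIC))
E
```

```text
clock: 13.07
position: [0.6208, 0.0011, 0.1469]
ee_rot: [0.087, -0.697, 0.706, -0.088]
force: [-0.3, -0.8, -3.5]
width: 0.34
gripper_force: 100.5
 t [-0.16  0.95  2.97] r [-0.1  0.   0.1]
   P [0.6187 0.0028 0.1155]
```

View pics/s5c.png

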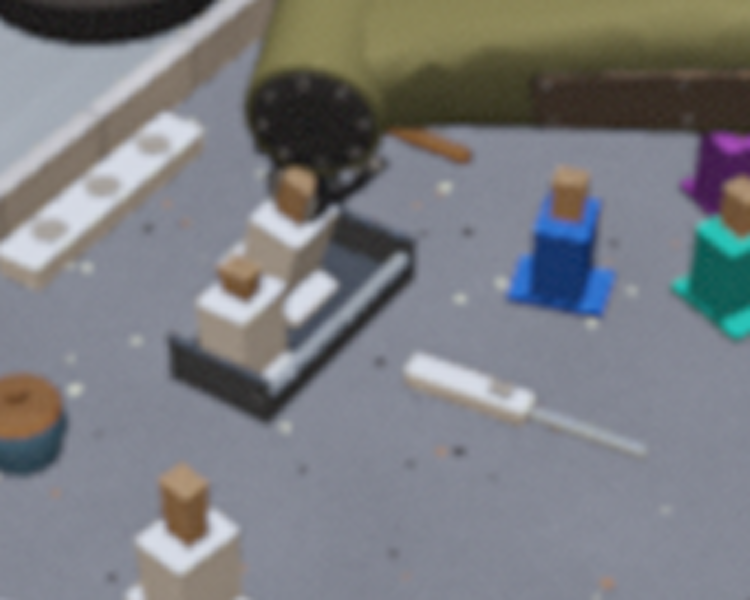

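s5c shows mid leaning above the rack. Its plinth front edge at (320,290) is behind the keeper strip, and low is seated at the left end at (240,310). Going down gently.

```bash
python3 -m pendant '[{"tx":-0.1,"ty":0.4,"tz":0.5,"rx":0,"ry":0,"rz":0,"claw":1},{"tx":-0.1,"ty":0.6,"tz":1,"rx":0,"ry":0,"rz":0,"claw":1},{"tx":-0.1,"ty":0.7,"tz":1.5,"rx":0,"ry":0,"rz":0,"claw":1},{"tx":-0.1,"ty":0.8,"tz":2,"rx":0,"ry":0,"rz":0,"claw":1},{"tx":-0.1,"ty":0.9,"tz":2.4,"rx":0,"ry":0,"rz":0,"claw":1},{"tx":-0.1,"ty":0.95,"tz":2.7,"rx":0,"ry":0,"rz":0,"claw":1},{"tx":-0.1,"ty":0.95,"tz":2.9,"rx":0,"ry":0,"rz":0,"claw":1},{"tx":-0.1,"ty":0.95,"tz":2.9,"rx":0,"ry":0,"rz":0,"claw":1}]'
python3 - <<'E'
from h import *
s=ins(-.030,.000,14,.012); print(s["force"],s["moment"])
ins(-.044,.0005,14,.012)
E
```

```text
clock: 13.78
position: [0.6176, 0.0023, 0.1136]
ee_rot: [0.085, -0.698, 0.706, -0.087]
force: [-0.2, 0.8, -4.4]
width: 0.341
gripper_force: 100.9
 t [-0.05 -0.06  0.22] r [ 0.  -0.   0.1]
   P [0.6187 0.0028 0.1115]
[-0.20627583  0.81074828 -4.36353226] [0.02389329 1.06076414 0.0279216 ]
 t [-0.05  1.29 -0.16] r [ 0.  -0.   0.1]
   P [0.6047 0.003  0.112 ]
```

```bash
python3 -m pendant '[{"tx":0,"ty":0.2,"tz":0,"rx":0,"ry":0,"rz":0,"claw":1},{"tx":0,"ty":0.4,"tz":0,"rx":0,"ry":0,"rz":0,"claw":1},{"tx":0,"ty":0.6,"tz":-0.05,"rx":0,"ry":0,"rz":0,"claw":1},{"tx":0,"ty":0.8,"tz":-0.1,"rx":0,"ry":0,"rz":0,"claw":1},{"tx":0,"ty":0.95,"tz":-0.12,"rx":0,"ry":0,"rz":0,"claw":1},{"tx":0,"ty":1.1,"tz":-0.14,"rx":0,"ry":0,"rz":0,"claw":1},{"tx":0,"ty":1.2,"tz":-0.16,"rx":0,"ry":0,"rz":0,"claw":1},{"tx":0,"ty":1.2,"tz":-0.16,"rx":0,"ry":0,"rz":0,"claw":1}]'
python3 - <<'E'
from h import *
s=ins(-.044,.000,14,.012); print(s["force"],s["moment"])
E
```

```text
clock: 14.45
position: [0.6056, 0.0026, 0.1131]
ee_rot: [0.086, -0.697, 0.706, -0.087]
force: [0.3, 0.1, -5.0]
width: 0.339
gripper_force: 100.7
 t [-0.05  0.12  0.13] r [-0.  -0.   0.1]
   P [0.6047 0.003  0.1115]
[ 0.31685328  0.07989479 -5.04009121] [0.03683969 1.06051261 0.01606131]
```

```bash
python3 -m pendant '[{"tx":0,"ty":0.05,"tz":0.1,"rx":0,"ry":0,"rz":0,"claw":1},{"tx":0,"ty":0.1,"tz":0.12,"rx":0,"ry":0,"rz":0,"claw":1},{"tx":0,"ty":0.15,"tz":0.12,"rx":0,"ry":0,"rz":0,"claw":1},{"tx":0,"ty":0.2,"tz":0.11,"rx":0,"ry":0,"rz":0,"claw":1},{"tx":0,"ty":0.25,"tz":0.1,"rx":0,"ry":0,"rz":0,"claw":1},{"tx":0,"ty":0.3,"tz":0.09,"rx":0,"ry":0,"rz":0,"claw":1},{"tx":0,"ty":0.3,"tz":0.09,"rx":0,"ry":0,"rz":0,"claw":1},{"tx":0,"ty":0.3,"tz":0.09,"rx":0,"ry":0,"rz":0,"claw":1}]'
python3 - <<'E'
from h import *
s=ins(-.044,.000,14,.012); print(s["force"],s["moment"])
E
```

```text
clock: 15.12
position: [0.6041, 0.0027, 0.1117]
ee_rot: [0.087, -0.697, 0.706, -0.088]
force: [6.8, -0.8, -6.5]
width: 0.339
gripper_force: 100.1
 t [-0.03 -0.06  0.03] r [-0.2  0.   0.1]
   P [0.6047 0.003  0.1115]
[ 6.77981421 -0.83239883 -6.48008654] [-0.37958755 -1.46512759 -0.16223789]
```

Run:
```python
from h import *
for l in (12,10,8,6,4,2,0): ins(-.0442,.0007,l,.012,n=l)
```

```text
12 t [-0.03 -0.39  0.13] r [-2.2  0.   0.1]
   P [0.6081 0.003  0.1115]
10 t [-0.03 -0.71  0.3 ] r [-4.2  0.   0.1]
   P [0.6117 0.0029 0.1106]
8 t [-0.03 -1.03  0.49] r [-6.2  0.   0.1]
   P [0.6152 0.0029 0.1095]
6 t [-0.03 -1.34  0.68] r [-8.2  0.   0.1]
   P [0.6187 0.0028 0.1084]
4 t [-0.03 -1.65  0.89] r [-10.2   0.    0.1]
   P [0.6222 0.0028 0.1071]
2 t [-0.03 -1.94  1.11] r [-12.2   0.    0.1]
   P [0.6256 0.0027 0.1057]
0 t [-0.03 -2.23  1.34] r [-14.2   0.    0.1]
   P [0.629  0.0027 0.1042]
```

```bash
python3 -m pendant '[{"tx":0,"ty":-0.15,"tz":0,"rx":0,"ry":0,"rz":0,"claw":1},{"tx":0,"ty":-0.5,"tz":0.1,"rx":-2.2,"ry":0,"rz":0,"claw":1},{"tx":0,"ty":-0.8,"tz":0.28,"rx":-4.2,"ry":0,"rz":0,"claw":1},{"tx":0,"ty":-1.13,"tz":0.47,"rx":-6.2,"ry":0,"rz":0,"claw":1},{"tx":0,"ty":-1.44,"tz":0.66,"rx":-8.2,"ry":0,"rz":0,"claw":1},{"tx":0,"ty":-1.75,"tz":0.87,"rx":-10.2,"ry":0,"rz":0,"claw":1},{"tx":0,"ty":-1.75,"tz":0.87,"rx":-10.2,"ry":0,"rz":0,"claw":1},{"tx":0,"ty":-1.75,"tz":0.87,"rx":-10.2,"ry":0,"rz":0,"claw":1}]'
python3 - <<'E'
from h import *
s=0
for l in (4,2,0): s=ins(-.0447,.0007,l,.012,n=l)
print(s["force"],s["moment"])
E
```

```text
clock: 15.78
position: [0.6222, 0.0023, 0.1065]
ee_rot: [0.023, -0.702, 0.711, -0.024]
force: [-0.8, -0.5, -4.7]
width: 0.339
gripper_force: 101.2
4 t [-0.05  0.05 -0.06] r [ 0.2 -0.   0.1]
   P [0.6217 0.0028 0.1071]
2 t [-0.05 -0.28  0.1 ] r [-1.8 -0.   0.1]
   P [0.6251 0.0027 0.1057]
0 t [-0.05 -0.61  0.27] r [-3.8 -0.   0.1]
   P [0.6285 0.0027 0.1042]
[-0.78485579 -0.48776859 -4.72966611] [ 0.03843645  0.2837893  -0.00788077]
```

```bash
python3 -m pendant '[{"tx":0,"ty":-0.1,"tz":0.03,"rx":-0.8,"ry":0,"rz":0,"claw":1},{"tx":0,"ty":-0.28,"tz":0.1,"rx":-1.8,"ry":0,"rz":0,"claw":1},{"tx":0,"ty":-0.45,"tz":0.18,"rx":-2.8,"ry":0,"rz":0,"claw":1},{"tx":0,"ty":-0.61,"tz":0.25,"rx":-3.8,"ry":0,"rz":0,"claw":1},{"tx":0,"ty":-0.61,"tz":0.28,"rx":-3.8,"ry":0,"rz":0,"claw":1},{"tx":0,"ty":-0.61,"tz":0.3,"rx":-3.8,"ry":0,"rz":0,"claw":1},{"tx":0,"ty":-0.61,"tz":0.32,"rx":-3.8,"ry":0,"rz":0,"claw":1},{"tx":0,"ty":-0.61,"tz":0.32,"rx":-3.8,"ry":0,"rz":0,"claw":1}]'
python3 - <<'E'
from h import *
s=ins(-.0447,.0,0,.012)
print(s["force"],s["moment"])
E
```

```text
clock: 16.45
position: [0.6283, 0.0022, 0.1043]
ee_rot: [-0.0, -0.703, 0.712, -0.0]
force: [-0.7, 0.4, -3.6]
width: 0.339
gripper_force: 100.8
 t [-0.05 -0.01  0.08] r [-0.  -0.   0.1]
   P [0.6285 0.0027 0.1035]
[-0.72181445  0.42892506 -3.58818622] [-0.01595059 -0.01391751  0.02560965]
```

```bash
python3 -m pendant '[{"tx":-0.1,"ty":0,"tz":0.03,"rx":0,"ry":0,"rz":0,"claw":1},{"tx":-0.2,"ty":0,"tz":0.03,"rx":0,"ry":0,"rz":0,"claw":1},{"tx":-0.3,"ty":0,"tz":0.03,"rx":0,"ry":0,"rz":0,"claw":1},{"tx":-0.35,"ty":0,"tz":0.03,"rx":0,"ry":0,"rz":0,"claw":1},{"tx":-0.4,"ty":0,"tz":0.03,"rx":0,"ry":0,"rz":0,"claw":1},{"tx":-0.45,"ty":0,"tz":0.03,"rx":0,"ry":0,"rz":0,"claw":1},{"tx":-0.5,"ty":0,"tz":0.03,"rx":0,"ry":0,"rz":0,"claw":1},{"tx":-0.5,"ty":0,"tz":0.03,"rx":0,"ry":0,"rz":0,"claw":1}]'
python3 - <<'E'
from h import *
s=ins(-.0447,.0,0,.012)
print(s["force"],s["moment"])
E
```

```text
clock: 17.12
position: [0.6285, 0.0071, 0.1041]
ee_rot: [-0.0, -0.703, 0.712, -0.0]
force: [-0.1, -1.1, -3.1]
width: 0.339
gripper_force: 100.8
 t [ 0.44 -0.    0.06] r [-0.  -0.1  0.1]
   P [0.6285 0.0027 0.1035]
[-0.13336665 -1.13630692 -3.13389237] [-0.27392299  0.03172781 -0.04389654]
```

```bash
python3 -m pendant '[{"tx":0,"ty":0,"tz":0.03,"rx":0,"ry":0,"rz":0,"claw":1},{"tx":0,"ty":0,"tz":0.06,"rx":0,"ry":0,"rz":0,"claw":1},{"tx":0,"ty":0,"tz":0.08,"rx":0,"ry":0,"rz":0,"claw":1},{"tx":0,"ty":0,"tz":0.08,"rx":0,"ry":0,"rz":0,"claw":1},{"tx":0,"ty":0,"tz":0.08,"rx":0,"ry":0,"rz":0,"claw":0.3},{"tx":0,"ty":0,"tz":0.08,"rx":0,"ry":0,"rz":0,"claw":-0.5},{"tx":0,"ty":0,"tz":0.08,"rx":0,"ry":0,"rz":0,"claw":-1},{"tx":0,"ty":0,"tz":0.08,"rx":0,"ry":0,"rz":0,"claw":-1}]'
python3 -m pendant '[{"tx":0,"ty":0,"tz":-1,"rx":0,"ry":0,"rz":0,"claw":-1},{"tx":0,"ty":0,"tz":-4,"rx":0,"ry":0,"rz":0,"claw":-1},{"tx":0,"ty":0,"tz":-8,"rx":0,"ry":0,"rz":0,"claw":-1},{"tx":0,"ty":0,"tz":-12,"rx":0,"ry":0,"rz":0,"claw":-1},{"tx":0,"ty":0,"tz":-16,"rx":0,"ry":0,"rz":0,"claw":-1},{"tx":-3,"ty":0,"tz":-18,"rx":0,"ry":0,"rz":0,"claw":-1},{"tx":-6,"ty":0,"tz":-18,"rx":0,"ry":0,"rz":0,"claw":-1},{"tx":-9,"ty":0,"tz":-18,"rx":0,"ry":0,"rz":0,"claw":-1}]'
python3 look.py w6
python3 - <<'E'
from h import *
f=np.load("w6.npz"); W=cloud(f["d"],f); z=W[...,2]
for y in (.0688,.007):
  for lo,hi in((.090,.104),(.118,.155)):
    s=(z>lo)&(z<hi)&(abs(W[...,0]-.63)<.05)&(abs(W[...,1]-y)<.032); q=W[s]; print(len(q),rect(q[:,:2]) if len(q)>5 else 0,np.median(q[:,2]))
go([.508,.39,.3],-10.9)
E
```

```text
clock: 17.78
position: [0.629, 0.0073, 0.1042]
ee_rot: [0.001, -0.703, 0.711, -0.001]
force: [-0.1, 0.7, -0.5]
width: 0.768
gripper_force: 0.0
clock: 18.45
position: [0.6301, 0.098, 0.2873]
ee_rot: [0.003, -0.702, 0.712, -0.001]
force: [1.1, -0.9, -1.9]
width: 0.999
gripper_force: 0.0
1815 (array([629.3,  68.2]), array([63.2, 50.1]), 88.9) 0.09760841470049092
716 (array([629.2,  69.4]), array([23.5, 29.6]), 89.3) 0.12755141564543548
2113 (array([627.1,   8. ]), array([62. , 49.9]), 89.3) 0.0976407333011279
915 (array([627. ,   7.4]), array([23. , 29.4]), 89.2) 0.1416780483701418
 t [-28.57  12.44  -1.49] r [-0.1  0.1 10.3]
```

```bash
python3 -m pendant '[{"tx":-4,"ty":1.7,"tz":-0.5,"rx":0,"ry":0,"rz":1.5,"claw":-1},{"tx":-8,"ty":3.5,"tz":-1,"rx":0,"ry":0,"rz":3,"claw":-1},{"tx":-12,"ty":5.2,"tz":-1.5,"rx":0,"ry":0,"rz":5,"claw":-1},{"tx":-16,"ty":7,"tz":-1.5,"rx":0,"ry":0,"rz":6,"claw":-1},{"tx":-20,"ty":8.7,"tz":-1.5,"rx":0,"ry":0,"rz":7,"claw":-1},{"tx":-24,"ty":10.5,"tz":-1.5,"rx":0,"ry":0,"rz":9,"claw":-1},{"tx":-27.5,"ty":12.2,"tz":-1.5,"rx":0,"ry":0,"rz":10.3,"claw":-1},{"tx":-28.6,"ty":12.4,"tz":-1.5,"rx":0,"ry":0,"rz":10.3,"claw":-1}]'
python3 look.py w7
python3 - <<'E'
from h import *
f=np.load("w7.npz"); W=cloud(f["d"],f); z=W[...,2]; p=f["p"].astype(int)
m=(abs(W[...,0]-.508)<.055)&(abs(W[...,1]-.31)<.055)
for lo,hi in((.085,.094),(.14,.155),(.006,.014)):
    s=(z>lo)&(z<hi)&m; q=W[s]; print(len(q),rect(q[:,:2]) if len(q)>5 else 0,np.median(q[:,2]),np.median(p[s],0))
E
```

```text
clock: 19.17
position: [0.5068, 0.3884, 0.299]
ee_rot: [0.0, -0.637, 0.771, 0.0]
force: [0.5, -0.8, 0.4]
width: 0.998
gripper_force: 0.0
1681 (array([507.1, 312.5]), array([61.5, 49.2]), 79.6) 0.08964361155955992 [238. 242. 246.]
850 (array([507.1, 312.9]), array([23.5, 29.4]), 79.1) 0.14760087224588234 [187. 153. 116.]
979 (array([507.4, 313.1]), array([61.9, 89.3]), 80.2) 0.009693962030791379 [238. 242. 246.]
```

```bash
python3 -c "
from h import *
go([.5071,.3127,.17],-10.5);go([.5071,.3127,.100],-10.5)"
```

```text
t [ 7.61 -1.53 12.8 ] r [ 0.   0.  -0.2]
 t [ 7.61 -1.53 19.8 ] r [ 0.   0.  -0.2]
```

```bash
python3 -m pendant '[{"tx":4,"ty":-0.8,"tz":0,"rx":0,"ry":0,"rz":0,"claw":-1},{"tx":7.6,"ty":-1.5,"tz":2,"rx":0,"ry":0,"rz":0,"claw":-1},{"tx":7.6,"ty":-1.5,"tz":5.5,"rx":0,"ry":0,"rz":0,"claw":-1},{"tx":7.6,"ty":-1.5,"tz":9,"rx":0,"ry":0,"rz":0,"claw":-1},{"tx":7.6,"ty":-1.5,"tz":12,"rx":0,"ry":0,"rz":0,"claw":-1},{"tx":7.6,"ty":-1.5,"tz":12.8,"rx":0,"ry":0,"rz":0,"claw":-1},{"tx":7.6,"ty":-1.5,"tz":12.8,"rx":0,"ry":0,"rz":0,"claw":-1},{"tx":7.6,"ty":-1.5,"tz":12.8,"rx":0,"ry":0,"rz":0,"claw":-1}]'; python3 -c "
from h import *
go([.5071,.3127,.100],-10.5)"
```

```text
clock: 19.88
position: [0.5101, 0.3075, 0.1723]
ee_rot: [0.001, -0.636, 0.772, -0.001]
force: [0.4, -0.1, 1.5]
width: 0.999
gripper_force: 0.0
 t [-0.45  0.41  7.23] r [-0.1  0.  -0.5]
```

```bash
python3 -m pendant '[{"tx":-0.45,"ty":0.4,"tz":1,"rx":0,"ry":0,"rz":-0.4,"claw":-1},{"tx":-0.45,"ty":0.4,"tz":3,"rx":0,"ry":0,"rz":-0.4,"claw":-1},{"tx":-0.45,"ty":0.4,"tz":5,"rx":0,"ry":0,"rz":-0.4,"claw":-1},{"tx":-0.45,"ty":0.4,"tz":6.6,"rx":0,"ry":0,"rz":-0.4,"claw":-1},{"tx":-0.45,"ty":0.4,"tz":7.2,"rx":0,"ry":0,"rz":-0.4,"claw":-1},{"tx":-0.45,"ty":0.4,"tz":7.2,"rx":0,"ry":0,"rz":-0.4,"claw":-1},{"tx":-0.45,"ty":0.4,"tz":7.2,"rx":0,"ry":0,"rz":-0.4,"claw":-1},{"tx":-0.45,"ty":0.4,"tz":7.2,"rx":0,"ry":0,"rz":-0.4,"claw":-0.3}]' 100; python3 -m pendant '[{"tx":0,"ty":0,"tz":0,"rx":0,"ry":0,"rz":0,"claw":1},{"tx":0,"ty":0,"tz":0,"rx":0,"ry":0,"rz":0,"claw":1},{"tx":0,"ty":0,"tz":0,"rx":0,"ry":0,"rz":0,"claw":1},{"tx":0,"ty":0,"tz":0,"rx":0,"ry":0,"rz":0,"claw":1},{"tx":0,"ty":0,"tz":0,"rx":0,"ry":0,"rz":0,"claw":1},{"tx":0,"ty":0,"tz":0,"rx":0,"ry":0,"rz":0,"claw":1},{"tx":0,"ty":0,"tz":0,"rx":0,"ry":0,"rz":0,"claw":1},{"tx":0,"ty":0,"tz":0,"rx":0,"ry":0,"rz":0,"claw":1}]'
```

```text
clock: 20.55
position: [0.5071, 0.3133, 0.1002]
ee_rot: [0.001, -0.639, 0.769, -0.0]
force: [-0.6, 0.3, 0.3]
width: 0.885
gripper_force: 0.0
clock: 21.22
position: [0.5067, 0.3127, 0.0987]
ee_rot: [0.0, -0.639, 0.769, -0.0]
force: [1.4, 0.2, 3.9]
width: 0.337
gripper_force: 98.1
```

```bash
python3 -m pendant '[{"tx":0,"ty":0,"tz":-1.5,"rx":0,"ry":0,"rz":0,"claw":1},{"tx":0,"ty":0,"tz":-4,"rx":0,"ry":0,"rz":0,"claw":1},{"tx":0,"ty":0,"tz":-7,"rx":0,"ry":0,"rz":0,"claw":1},{"tx":0,"ty":0,"tz":-10,"rx":0,"ry":0,"rz":0,"claw":1},{"tx":0,"ty":0,"tz":-13,"rx":0,"ry":0,"rz":0,"claw":1},{"tx":0,"ty":0,"tz":-16,"rx":0,"ry":0,"rz":0,"claw":1},{"tx":1.5,"ty":0,"tz":-18.5,"rx":0,"ry":0,"rz":0,"claw":1},{"tx":4,"ty":-1,"tz":-19.5,"rx":0,"ry":0,"rz":0,"claw":1}]'
python3 -c "
from h import *
ins(-.030,.18,14,-.050,.099)"
```

```text
clock: 21.88
position: [0.5082, 0.273, 0.2952]
ee_rot: [0.001, -0.64, 0.769, 0.0]
force: [1.7, -1.4, -3.6]
width: 0.342
gripper_force: 99.6
 t [ 3.069e+01 -1.673e+01 -1.000e-02] r [13.9 -1.1 -9.6]
   P [ 0.617  -0.0592  0.2949]
```

```bash
python3 -m pendant '[{"tx":3,"ty":-1.7,"tz":0,"rx":0,"ry":0,"rz":0,"claw":1},{"tx":6.5,"ty":-3.6,"tz":0,"rx":2,"ry":0,"rz":-1.5,"claw":1},{"tx":10,"ty":-5.5,"tz":0,"rx":4,"ry":0,"rz":-3,"claw":1},{"tx":13.7,"ty":-7.5,"tz":0,"rx":6,"ry":-0.5,"rz":-4.5,"claw":1},{"tx":17.4,"ty":-9.5,"tz":0,"rx":8,"ry":-0.7,"rz":-6,"claw":1},{"tx":21,"ty":-11.5,"tz":0,"rx":10,"ry":-0.9,"rz":-7.5,"claw":1},{"tx":24.5,"ty":-13.4,"tz":0,"rx":12,"ry":-1,"rz":-8.5,"claw":1},{"tx":27.5,"ty":-15,"tz":0,"rx":13.9,"ry":-1.1,"rz":-9.6,"claw":1}]'
python3 -c "
from h import *
ins(-.030,.18,14,-.050,.099);ins(-.030,.03,14,-.050,.099)"
```

```text
clock: 22.55
position: [0.605, -0.0287, 0.2909]
ee_rot: [0.083, -0.696, 0.708, -0.087]
force: [1.0, 0.0, -3.2]
width: 0.341
gripper_force: 99.9
 t [ 3.02 -1.31 -0.08] r [ 0.2 -0.2 -0.1]
   P [ 0.617  -0.0592  0.2949]
 t [ 2.98  2.27 14.48] r [ 0.2 -0.2 -0.1]
   P [ 0.617  -0.0592  0.1449]
```

```bash
python3 -m pendant '[{"tx":1.5,"ty":-0.7,"tz":0,"rx":0,"ry":0,"rz":0,"claw":1},{"tx":3,"ty":-1.3,"tz":0,"rx":0,"ry":0,"rz":0,"claw":1},{"tx":3,"ty":-1.1,"tz":1,"rx":0,"ry":0,"rz":0,"claw":1},{"tx":3,"ty":-0.8,"tz":2.2,"rx":0,"ry":0,"rz":0,"claw":1},{"tx":3,"ty":-0.6,"tz":3,"rx":0,"ry":0,"rz":0,"claw":1},{"tx":3,"ty":-0.6,"tz":3,"rx":0,"ry":0,"rz":0,"claw":1},{"tx":3,"ty":-0.6,"tz":3,"rx":0,"ry":0,"rz":0,"claw":1},{"tx":3,"ty":-0.6,"tz":3,"rx":0,"ry":0,"rz":0,"claw":1}]'
python3 -c "
from h import *
ins(-.030,.1,14,-.050,.099);ins(-.030,.03,14,-.050,.099)"
```

```text
clock: 23.22
position: [0.6181, -0.0563, 0.2659]
ee_rot: [0.084, -0.696, 0.708, -0.087]
force: [-0.1, -0.3, -3.1]
width: 0.34
gripper_force: 99.9
 t [0.27 1.33 4.92] r [ 0.1 -0.1 -0.1]
   P [ 0.617  -0.0592  0.2149]
 t [ 0.26  3.02 11.72] r [ 0.1 -0.1 -0.1]
   P [ 0.617  -0.0592  0.1449]
```

```bash
python3 -m pendant '[{"tx":0.27,"ty":0,"tz":0,"rx":0,"ry":0,"rz":0,"claw":1},{"tx":0.27,"ty":0.5,"tz":2,"rx":0,"ry":0,"rz":0,"claw":1},{"tx":0.27,"ty":1.1,"tz":4,"rx":0,"ry":0,"rz":0,"claw":1},{"tx":0.27,"ty":1.7,"tz":6.5,"rx":0,"ry":0,"rz":0,"claw":1},{"tx":0.27,"ty":2.3,"tz":9,"rx":0,"ry":0,"rz":0,"claw":1},{"tx":0.27,"ty":2.8,"tz":11,"rx":0,"ry":0,"rz":0,"claw":1},{"tx":0.27,"ty":3,"tz":11.7,"rx":0,"ry":0,"rz":0,"claw":1},{"tx":0.27,"ty":3,"tz":11.7,"rx":0,"ry":0,"rz":0,"claw":1}]'
python3 -c "
from h import *
s=ins(-.030,.003,14,-.050,.099);print(s['force'],s['moment'])"
```

```text
clock: 23.88
position: [0.6161, -0.0598, 0.1429]
ee_rot: [0.083, -0.696, 0.708, -0.086]
force: [-0.2, 0.6, -3.6]
width: 0.34
gripper_force: 100.1
 t [-0.07  0.51  2.44] r [ 0.3 -0.2 -0.1]
   P [ 0.617  -0.0592  0.1179]
[-0.19392064  0.58155504 -3.58742794] [ 0.01542933  1.07016781 -0.0034941 ]
```

```bash
python3 -m pendant '[{"tx":0,"ty":0.1,"tz":0.5,"rx":0,"ry":0,"rz":0,"claw":1},{"tx":0,"ty":0.2,"tz":1,"rx":0.2,"ry":0,"rz":0,"claw":1},{"tx":0,"ty":0.3,"tz":1.5,"rx":0.2,"ry":0,"rz":0,"claw":1},{"tx":0,"ty":0.4,"tz":1.9,"rx":0.2,"ry":0,"rz":0,"claw":1},{"tx":0,"ty":0.45,"tz":2.1,"rx":0.2,"ry":0,"rz":0,"claw":1},{"tx":0,"ty":0.5,"tz":2.3,"rx":0.2,"ry":0,"rz":0,"claw":1},{"tx":0,"ty":0.5,"tz":2.4,"rx":0.2,"ry":0,"rz":0,"claw":1},{"tx":0,"ty":0.5,"tz":2.4,"rx":0.2,"ry":0,"rz":0,"claw":1}]'
python3 -c "
from h import *
s=ins(-.043,.0015,14,-.050,.099);print(s['force'],s['moment'])"
```

```text
clock: 24.55
position: [0.618, -0.0597, 0.1202]
ee_rot: [0.086, -0.696, 0.708, -0.088]
force: [0.5, -0.1, -4.1]
width: 0.336
gripper_force: 100.1
 t [-0.05  1.45  0.02] r [-0.1 -0.1 -0.1]
   P [ 0.604  -0.059   0.1164]
[ 0.45866124 -0.09563538 -4.104433  ] [0.04113461 1.04537455 0.04850861]
```

```bash
python3 -m pendant '[{"tx":0,"ty":0.1,"tz":0.3,"rx":0,"ry":0,"rz":0,"claw":1},{"tx":0,"ty":0.2,"tz":0.34,"rx":0,"ry":0,"rz":0,"claw":1},{"tx":0,"ty":0.45,"tz":0.28,"rx":0,"ry":0,"rz":0,"claw":1},{"tx":0,"ty":0.7,"tz":0.22,"rx":0,"ry":0,"rz":0,"claw":1},{"tx":0,"ty":0.95,"tz":0.15,"rx":0,"ry":0,"rz":0,"claw":1},{"tx":0,"ty":1.2,"tz":0.08,"rx":0,"ry":0,"rz":0,"claw":1},{"tx":0,"ty":1.45,"tz":0.02,"rx":0,"ry":0,"rz":0,"claw":1},{"tx":0,"ty":1.45,"tz":0.02,"rx":0,"ry":0,"rz":0,"claw":1}]'
python3 -c "
from h import *
s=ins(-.044,.0005,14,-.050,.099);print(s['force'],s['moment'])"
```

```text
clock: 25.22
position: [0.6036, -0.0595, 0.1168]
ee_rot: [0.086, -0.696, 0.708, -0.088]
force: [-0.2, 0.8, -4.3]
width: 0.34
gripper_force: 100.1
 t [-0.05  0.09  0.12] r [-0.2 -0.1 -0.1]
   P [ 0.603  -0.059   0.1154]
[-0.18253524  0.7770549  -4.25925112] [0.05341353 0.95691377 0.02854891]
```

```bash
python3 -m pendant '[{"tx":0,"ty":0.05,"tz":0.1,"rx":0,"ry":0,"rz":0,"claw":1},{"tx":0,"ty":0.1,"tz":0.12,"rx":0,"ry":0,"rz":0,"claw":1},{"tx":0,"ty":0.15,"tz":0.11,"rx":0,"ry":0,"rz":0,"claw":1},{"tx":0,"ty":0.2,"tz":0.1,"rx":0,"ry":0,"rz":0,"claw":1},{"tx":0,"ty":0.25,"tz":0.09,"rx":0,"ry":0,"rz":0,"claw":1},{"tx":0,"ty":0.25,"tz":0.09,"rx":0,"ry":0,"rz":0,"claw":1},{"tx":0,"ty":0.25,"tz":0.09,"rx":0,"ry":0,"rz":0,"claw":1},{"tx":0,"ty":0.25,"tz":0.09,"rx":0,"ry":0,"rz":0,"claw":1}]'
python3 -c "
from h import *
s=0
for l in (14,12,10,8,6,4): s=ins(-.0442,.0007,l,-.050,.099,n=l)
print(s['force'],s['moment'])"
```

```text
clock: 25.88
position: [0.6022, -0.0594, 0.1153]
ee_rot: [0.086, -0.696, 0.708, -0.089]
force: [4.6, -0.4, -7.5]
width: 0.34
gripper_force: 99.5
14 t [-0.04 -0.07 -0.02] r [-0.2 -0.1 -0.1]
   P [ 0.6028 -0.059   0.1156]
12 t [-0.05 -0.41  0.14] r [-2.2 -0.1 -0.1]
   P [ 0.6065 -0.059   0.1149]
10 t [-0.05 -0.75  0.32] r [-4.2 -0.1 -0.1]
   P [ 0.6102 -0.0591  0.114 ]
8 t [-0.05 -1.08  0.51] r [-6.2 -0.1 -0.1]
   P [ 0.6139 -0.0591  0.113 ]
6 t [-0.05 -1.4   0.7 ] r [-8.2 -0.1 -0.1]
   P [ 0.6175 -0.0592  0.1119]
4 t [-0.05 -1.72  0.91] r [-10.2  -0.1  -0.2]
   P [ 0.6211 -0.0592  0.1106]
[ 4.59222024 -0.37360253 -7.46009296] [-0.15943427 -0.53082018 -0.05217061]
```

Front wall contact at the expected place, so straighten as I did for mid.

```bash
python3 -m pendant '[{"tx":0,"ty":-0.15,"tz":0,"rx":0,"ry":0,"rz":0,"claw":1},{"tx":0,"ty":-0.5,"tz":0.1,"rx":-2.2,"ry":0,"rz":0,"claw":1},{"tx":0,"ty":-0.84,"tz":0.29,"rx":-4.2,"ry":0,"rz":0,"claw":1},{"tx":0,"ty":-1.17,"tz":0.48,"rx":-6.2,"ry":0,"rz":0,"claw":1},{"tx":0,"ty":-1.49,"tz":0.67,"rx":-8.2,"ry":0,"rz":0,"claw":1},{"tx":0,"ty":-1.81,"tz":0.88,"rx":-10.2,"ry":0,"rz":-0.1,"claw":1},{"tx":0,"ty":-1.81,"tz":0.88,"rx":-10.2,"ry":0,"rz":-0.1,"claw":1},{"tx":0,"ty":-1.81,"tz":0.88,"rx":-10.2,"ry":0,"rz":-0.1,"claw":1}]'
python3 -c "
from h import *
s=0
for l in (4,2,0): s=ins(-.0447,.0007,l,-.050,.099,n=l)
print(s['force'],s['moment'])"
```

```text
clock: 26.55
position: [0.6215, -0.0599, 0.1105]
ee_rot: [0.023, -0.701, 0.712, -0.025]
force: [-1.0, 0.0, -3.9]
width: 0.338
gripper_force: 100.8
4 t [-0.07  0.09 -0.02] r [ 0.1 -0.1 -0.1]
   P [ 0.6206 -0.0592  0.1106]
2 t [-0.07 -0.25  0.14] r [-1.9 -0.1 -0.1]
   P [ 0.6241 -0.0593  0.1092]
0 t [-0.07 -0.59  0.32] r [-3.9 -0.1 -0.1]
   P [ 0.6276 -0.0593  0.1077]
[-1.04284579  0.03092426 -3.86207145] [ 0.00309741  0.33764376 -0.01984638]
```

```bash
python3 -m pendant '[{"tx":0,"ty":-0.1,"tz":0.03,"rx":-0.8,"ry":0,"rz":0,"claw":1},{"tx":0,"ty":-0.27,"tz":0.12,"rx":-1.8,"ry":0,"rz":0,"claw":1},{"tx":0,"ty":-0.43,"tz":0.2,"rx":-2.8,"ry":0,"rz":0,"claw":1},{"tx":0,"ty":-0.59,"tz":0.29,"rx":-3.9,"ry":0,"rz":0,"claw":1},{"tx":0,"ty":-0.59,"tz":0.31,"rx":-3.9,"ry":0,"rz":0,"claw":1},{"tx":0,"ty":-0.59,"tz":0.33,"rx":-3.9,"ry":0,"rz":0,"claw":1},{"tx":0,"ty":-0.59,"tz":0.34,"rx":-3.9,"ry":0,"rz":0,"claw":1},{"tx":0,"ty":-0.59,"tz":0.34,"rx":-3.9,"ry":0,"rz":0,"claw":1}]'
python3 -c "
from h import *
s=ins(-.0447,.0,0,-.050,.099)
print(s['force'],s['moment'])"
```

```text
clock: 27.22
position: [0.6275, -0.0599, 0.108]
ee_rot: [-0.001, -0.702, 0.712, -0.001]
force: [-0.5, -0.2, -4.5]
width: 0.34
gripper_force: 100.6
 t [-0.06 -0.    0.1 ] r [-0.  -0.1 -0.1]
   P [ 0.6276 -0.0593  0.107 ]
[-0.51319905 -0.24944167 -4.48895039] [ 0.03679651  0.03683698 -0.02366216]
```

```bash
python3 -m pendant '[{"tx":-0.1,"ty":0,"tz":0.04,"rx":0,"ry":0,"rz":0,"claw":1},{"tx":-0.2,"ty":0,"tz":0.04,"rx":0,"ry":0,"rz":0,"claw":1},{"tx":-0.3,"ty":0,"tz":0.04,"rx":0,"ry":0,"rz":0,"claw":1},{"tx":-0.35,"ty":0,"tz":0.04,"rx":0,"ry":0,"rz":0,"claw":1},{"tx":-0.4,"ty":0,"tz":0.04,"rx":0,"ry":0,"rz":0,"claw":1},{"tx":-0.45,"ty":0,"tz":0.04,"rx":0,"ry":0,"rz":0,"claw":1},{"tx":-0.5,"ty":0,"tz":0.04,"rx":0,"ry":0,"rz":0,"claw":1},{"tx":-0.5,"ty":0,"tz":0.04,"rx":0,"ry":0,"rz":0,"claw":1}]'
python3 -c "
from plant import env
s=env.observe();print(s['force'],s['moment'],s['position'])"
```

```text
clock: 27.88
position: [0.6277, -0.0551, 0.1077]
ee_rot: [-0.001, -0.702, 0.713, -0.001]
force: [0.0, -1.2, -4.5]
width: 0.335
gripper_force: 100.6
[ 0.00474056 -1.22560671 -4.50868672] [-0.32950806  0.02014435 -0.00744888] [ 0.62768623 -0.05511486  0.10770214]
```

Touching. Lower, release, rise and move to the right of the row for a closing push on tall's body.

```bash
python3 -m pendant '[{"tx":0,"ty":0,"tz":0.03,"rx":0,"ry":0,"rz":0,"claw":1},{"tx":0,"ty":0,"tz":0.06,"rx":0,"ry":0,"rz":0,"claw":1},{"tx":0,"ty":0,"tz":0.08,"rx":0,"ry":0,"rz":0,"claw":1},{"tx":0,"ty":0,"tz":0.08,"rx":0,"ry":0,"rz":0,"claw":1},{"tx":0,"ty":0,"tz":0.08,"rx":0,"ry":0,"rz":0,"claw":0.3},{"tx":0,"ty":0,"tz":0.08,"rx":0,"ry":0,"rz":0,"claw":-0.5},{"tx":0,"ty":0,"tz":0.08,"rx":0,"ry":0,"rz":0,"claw":-1},{"tx":0,"ty":0,"tz":0.08,"rx":0,"ry":0,"rz":0,"claw":-1}]'
python3 -m pendant '[{"tx":0,"ty":0,"tz":-1,"rx":0,"ry":0,"rz":0,"claw":-1},{"tx":0,"ty":0,"tz":-4,"rx":0,"ry":0,"rz":0,"claw":-1},{"tx":0,"ty":0,"tz":-8,"rx":0,"ry":0,"rz":0,"claw":-1},{"tx":0,"ty":0,"tz":-12,"rx":0,"ry":0,"rz":0,"claw":-1},{"tx":0,"ty":0,"tz":-16,"rx":0,"ry":0,"rz":0,"claw":-1},{"tx":-2,"ty":0,"tz":-18,"rx":0,"ry":0,"rz":0,"claw":-1},{"tx":-3,"ty":0,"tz":-18,"rx":0,"ry":0,"rz":0,"claw":-1},{"tx":-3,"ty":0,"tz":-18,"rx":0,"ry":0,"rz":0,"claw":-1}]'
python3 look.py w8
cat > chk.py <<'E'
import sys
from h import *
f=np.load(sys.argv[1]+".npz"); W=cloud(f["d"],f); z=W[...,2]
for y in (.0688,.007,-.055):
  for lo,hi in((.090,.104),(.118,.165)):
    s=(z>lo)&(z<hi)&(abs(W[...,0]-.63)<.05)&(abs(W[...,1]-y)<.031); q=W[s]; print(len(q),rect(q[:,:2]) if len(q)>5 else 0,np.median(q[:,2]))
E
python3 chk.py w8
```

```text
clock: 28.55
position: [0.6282, -0.0548, 0.1078]
ee_rot: [0.0, -0.702, 0.712, -0.001]
force: [-0.3, 0.5, 0.0]
width: 0.763
gripper_force: 0.0
clock: 29.22
position: [0.6286, -0.0229, 0.2897]
ee_rot: [0.002, -0.702, 0.712, -0.002]
force: [0.5, -0.3, -1.5]
width: 0.996
gripper_force: 0.0
1127 (array([629. ,  68.5]), array([62.2, 49.4]), 88.8) 0.09762132033539615
564 (array([629.1,  69.4]), array([24.6, 28.9]), 89.3) 0.12745331495022938
1247 (array([626.9,   7.2]), array([62. , 49.9]), 89.0) 0.09763843287633361
799 (array([626.9,   7.1]), array([23.9, 29.9]), 89.7) 0.14128590515217462
1534 (array([626.3, -54.9]), array([61.1, 50. ]), 89.4) 0.09760979748616841
943 (array([626.2, -55.1]), array([23.9, 29.6]), 88.9) 0.15552611802109714
```

View pics/w8.png

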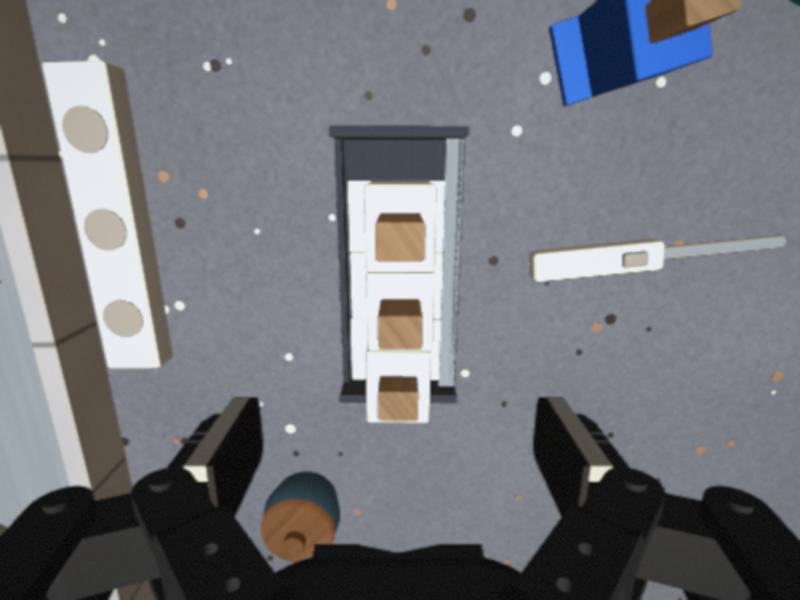

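w8 shows all three upright under the keeper strip with no gaps. Low is against the left cheek at (398,400), mid at (400,325) and tall at (400,240). Centres are 62 mm apart and body tops are level at 98 mm. The gripper is clear, so I'm handing in.

```bash
python3 -c "
from plant import ticket
print(ticket.close_job())"
```

```text
the job is handed in; nothing more can be done
None
```

I handed the job in at about 29 s: low, mid and tall stand upright in the rack, plinths under the keeper strip, closed up from the left cheek with centres about 62 mm apart by camera, though I skipped a last closing push on the row. The pads slipped off low's stopper on the first try, so I pushed low along by its body instead.

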